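Load the welding jig from the plate magazine and scan the job label

ROBOT

A 6-joint arm with a two-finger parallel gripper is mounted at the origin on the work surface. World frame = base frame: x ahead of the robot, y to its left, z up, the work surface at z = 0. Lengths are in m, angles in rad, forces in N, time in s.
With the tool pointing down it reaches from about 0.35 to 0.975 m from the base axis. Payload 4.9 kg.
Tool frame: the origin (TCP) lies on the front face of the gripper's body, between the roots of the fingers; the fingertips stand 73 mm ahead of it and the grasp point (between the pads) lies 54 mm ahead of it; z points along the fingers, y is the line along which they close (so a half turn about z gives the same grasp; the last joint's range is limited). The gripper opens to 85 mm and grips with 20 to 120 N. Pads are 22 mm wide; open, the fingers measure 114 mm over their backs; the gripper's body (76 mm by 85 mm) begins 54 mm behind the grasp point. The pads swing forward as they close: fully open they stand 13 mm farther back than shut.
Start: joints at [1.157, 0.053, 1.613, -0, 1.476, -0.119], TCP at [0.182, 0.598, 0.304] pointing down, gripper open.
Joint ranges: [-3.01, 3.01], [-1.01, 2.22], [0.06, 2.58], [-1.02, 4.17], [0.09, 2.62], [-3.14, 3.14]. Speed limits (rad/s): [2.57, 2.57, 3.14, 3.14, 3.14, 3.14].

INTERFACE

Orientations are given as a rotation vector (axis times angle).
In Python, from station import status, imaging, order gives the robot as it stands.
- The arm moves only by the tool arm_command, never from a script. Its argument "increments" is a list of rows, each an object with "slide": the shift along the tool's x, y, z in m, a list of three; "spin": the turn about the tool's z in degrees; "gripper": the opening, from -1 (shut) to 1 (fully open). In form: [{"slide": [x, y, z], "spin": spin, "gripper": gripper}, ...]. A call has 1 to 8 rows; each row is the pose to reach, as a shift and turn from the pose commanded when the call began, along the tool's axes at that moment; what a row does not reach only later rows make up. A row lasts 1/12 s, in which the tool goes at most 41.7 mm and 7.16 degrees, less where a joint would pass 70% of its speed; a pose out of reach is approached as far as the arm can. A call with a gripper value outside its range is refused whole. The fingers move at their own pace and stop on an object; "newtons" is the grip in N (left out, the last holds). Time passes only in rows, so rows that repeat a pose let the fingers close. It gives the time, the measured TCP pose, the force, the opening and the grip force at its end, in the units of the state.
- status.get_obs(): the state, without advancing time (a new reading comes with each control period).
- imaging.get_image(name): name is "scene" or "side" or "wrist"; returns a dict with "frame" (384x512x3 uint8, red, green, blue), "vfov" (degrees; the focal length in pixels is half the picture's height over the tangent of half this angle, whatever the lens; pixels are square), "cx", "cy" (the principal point, pixels), "view" (4x4, takes a point from world to camera coordinates); the wrist camera has in their place "mount" (4x4, takes a point from camera to tool coordinates, whose origin is the TCP and whose axes are the flange's). Camera axes: x right, y up, looking along -z (the intrinsics and any distortion apply to the point x, -y, -z); pixel columns grow to the right and rows downward; lengths in m; the calibration is good to about 2 mm. A picture is of the moment at which its call begins: read the wrist's pose just before it. There is no depth.
- order.finish_job(): hands the job in; it is judged then, once.
The state is a dict: "t": time; "q": joint angles; "dq": joint speeds; "effort": joint torques, N m; "tool_pos": TCP position; "tool_rot": TCP orientation; "contact_force": force on the tool from outside, world axes, zero at the start; "wrist_torque": the same for the moment, N m; "opening": finger opening in m; "grip_force": force on a finger pad.
Only numpy, scipy, OpenCV 4.12 (cv2) and the standard library are available. Lean on these libraries where they do the work, as an engineer would, in place of code of your own. Each camera call takes 0.05 s, during which the arm holds its last target. There are 200 camera calls.

TASK

Using the red slide, feed every aluminium plate out from under the stack in the magazine, one at a time, and lay each (also one that may already be lying out in front) flat on a yellow rest of the welding jig of its own, centred and parallel to it; leave the slide drawn fully back. When all the plates are loaded, pick up the orange scanner and hold it steady for two seconds, pointing squarely at the centre of the barcode label with its nose about 12 cm away. Then lay the scanner back on the middle of its green mat, without shifting the other things on the bench.

Things in the scene. Friction and masses are not known exactly. Their poses are not given: they have to be found in the camera images.
- plate0: aluminium plate 80 x 60 x 12 mm, 0.16 kg, origin: centre of its underside, x along the 80 mm side, y along the 60 mm side, z up. Three or four plates are present (None at the start: absent): two or three stacked flat in the magazine, their x along the magazine's x, and perhaps one already out on the rail in front
- plate1: aluminium plate 80 x 60 x 12 mm, 0.16 kg, origin: centre of its underside, x along the 80 mm side, y along the 60 mm side, z up. Three or four plates are present (None at the start: absent): two or three stacked flat in the magazine, their x along the magazine's x, and perhaps one already out on the rail in front
- plate2: aluminium plate 80 x 60 x 12 mm, 0.16 kg, origin: centre of its underside, x along the 80 mm side, y along the 60 mm side, z up. Three or four plates are present (None at the start: absent): two or three stacked flat in the magazine, their x along the magazine's x, and perhaps one already out on the rail in front
- plate3: aluminium plate 80 x 60 x 12 mm, 0.16 kg, origin: centre of its underside, x along the 80 mm side, y along the 60 mm side, z up. Three or four plates are present (None at the start: absent): two or three stacked flat in the magazine, their x along the magazine's x, and perhaps one already out on the rail in front
- magazine: fixed magazine: blue rail (40 mm wide, top 30 mm up, x -150 to +235 mm), aluminium corner posts (x and y within 47 and 37 mm), clear roof (top 96 mm up): plates leave only through the 16 mm gap at the front bottom. Origin on the bench under the stack's centre; x points from the open front back to the slide's handle, z up. Stacked plates lie within 30 mm of x = y = 0
- shuttle (a joint): travel of the slide (m): 0 drawn fully back, 0.109 fully in (stop), along the magazine's -x; starts at 0 to 0.010, meets the lowest plate at about 0.012, stays where left, takes 3 to 15 N. Fully in, it has ejected the lowest plate onto the rail (centre at magazine x = -97 mm); the others ride on its 9 mm blade and drop to the bottom only when it is drawn fully back
- shuttle_handle (a point): grip point of the slide's upright red handle, 75 mm above the bench, 21 mm below the handle's top; the handle is 30 mm long (magazine x), 22 mm wide (magazine y), 56 mm tall. It stands 214 mm minus the slide's travel from the magazine's origin along the magazine's +x
- jig: fixed steel welding jig, 210 x 200 mm board 6 mm thick with four yellow rests; origin: centre of its underside; the rests and the plates' 80 mm sides lie along its x axis
- pad0 (a point): centre of the top of one yellow rest, 50 mm (jig x) x 36 mm (jig y), 20 mm above the bench, 14 mm above the board; rests are 100 mm apart along jig x and 105 mm along jig y; any rest may be used
- pad1 (a point): centre of the top of one yellow rest, 50 mm (jig x) x 36 mm (jig y), 20 mm above the bench, 14 mm above the board; rests are 100 mm apart along jig x and 105 mm along jig y; any rest may be used
- pad2 (a point): centre of the top of one yellow rest, 50 mm (jig x) x 36 mm (jig y), 20 mm above the bench, 14 mm above the board; rests are 100 mm apart along jig x and 105 mm along jig y; any rest may be used
- pad3 (a point): centre of the top of one yellow rest, 50 mm (jig x) x 36 mm (jig y), 20 mm above the bench, 14 mm above the board; rests are 100 mm apart along jig x and 105 mm along jig y; any rest may be used
- scanner: orange hand scanner, a bar 150 x 40 x 34 mm, 0.18 kg; origin: centre of its underside, x towards its black nose with the red window at +75 mm, 40 mm wide along y, 34 mm high along z; starts lying on its mat
- scanner_center (a point): middle of the scanner's bar
- scanner_focus (a point): the scanner's reading point, on its long axis 120 mm in front of the window (195 mm ahead of the bar's middle)
- label_stand: fixed stand with the upright label panel (110 mm wide, 80 mm high, top 170 mm above the bench); origin: on the bench below the label's face; its x axis points out of the back of the label, so the scanner's nose should point along +x
- label (a point): centre of the barcode label (80 x 56 mm, on the face towards the robot), 130 mm above the bench
- mat: fixed green mat for the scanner, 160 x 160 x 3 mm; origin: centre of its underside
- spray_can: grey spray can, 66 mm diameter, 190 mm tall, standing; leave alone; origin: centre of its foot
- tube: steel tube offcut, 64 mm diameter, 100 mm tall, standing; leave alone; origin: centre of its foot
- hammer: hammer lying on the bench; leave alone
- wood_block: wooden block 70 x 60 x 35 mm; leave alone; origin: centre of its underside
- tape: roll of tape, 90 mm diameter, 25 mm high; leave alone; origin: centre of its underside
- wrench: wrench lying on the bench; leave alone
There are look-alikes about, which are no part of the job. Several things have the shape of the scanner; the one meant has the colours described above.

How it is judged:
By the outcome, as a careful person would: the job done as asked, in the order asked, and still so for the second after the job is handed in, with the robot touching nothing.
Of plate2, plate3 only 1 to 2 are there at a start; the rules pass over those that are not, and their reading is None.
At some moment in a run one of scanner may be knocked a few centimetres aside while the robot is not near it.
Once in a run the grip may slacken for a moment while it holds something.
It also fails if it takes over 210 s, if anything falls off the work surface, if the arm or the gripper's body presses on something with over 40 N, if the wrist force passes 120 N, or if a joint passes its speed limit or range.

## Working session

There is one attempt and no reset: what is moved stays moved. The work goes in short steps, Python scripts to look and compute and a tool call to move; the robot and the scene stay as the last step left them, time stands still between calls to the robot, and variables do not carry over. Pictures are saved under pics/ and viewed, at most 17 in all, crops included, and the job is handed in when it is done.

Besides the shell and the picture viewer there is one more tool, called after "Call:" by a JSON object that holds its "fn" and its "kwargs", one argument or row to a line. arm_command: Moves the arm, as the interface text tells. Its arguments: {"type":"object","properties":{"increments":{"type":"array","items":{"type":"object","properties":{"slide":{"type":"array","items":{"type":"number"}},"spin":{"type":"number"},"gripper":{"type":"number"}}}},"newtons":{"type":"number"}},"required":["increments"]}

```bash
ls; mkdir -p pics; python3 - <<'E'
from station import status, imaging
import cv2,numpy as np
o=status.get_obs(); print({k:np.round(v,3).tolist() for k,v in o.items()})
for n in ("scene","side","wrist"):
    d=imaging.get_image(n); cv2.imwrite(f"pics/{n}0.png",d["frame"][:,:,::-1])
    print(n,{k:(np.round(v,4).tolist()) for k,v in d.items() if k!="frame"})
E
```

```text
pics
{'t': 0.0, 'q': [1.157, 0.053, 1.614, -0.0, 1.476, -0.119], 'dq': [0.001, -0.001, 0.0, -0.002, -0.002, -0.0], 'effort': [-0.0, -39.369, -37.018, -0.0, 0.007, 0.0], 'tool_pos': [0.181, 0.598, 0.303], 'tool_rot': [-0.461, -3.107, 0.003], 'contact_force': [-0.109, -0.925, 0.993], 'wrist_torque': [0.025, -0.004, 0.062], 'grip_force': 0.0, 'opening': 0.085}
scene {'vfov': 54.2906, 'cx': 252.281, 'cy': 192.9646, 'view': [[-0.2967, 0.9548, 0.0188, 0.1321], [-0.6761, -0.2239, 0.702, 0.3105], [0.6744, 0.1956, 0.712, -1.63], [0.0, 0.0, 0.0, 1.0]]}
side {'vfov': 57.2167, 'cx': 258.0833, 'cy': 186.0584, 'view': [[0.9767, -0.2142, -0.0152, -0.5326], [0.1285, 0.5259, 0.8408, -0.1678], [-0.1721, -0.8231, 0.5412, -1.3136], [0.0, 0.0, 0.0, 1.0]]}
wrist {'vfov': 59.9719, 'cx': 257.8865, 'cy': 195.2151, 'mount': [[0.0006, 0.9557, 0.2945, 0.0745], [1.0, -0.0008, 0.0006, -0.0002], [0.0008, 0.2945, -0.9557, -0.0706], [0.0, 0.0, 0.0, 1.0]]}
```

```bash
python3 - <<'E'
import cv2
for n in ("scene","side"):
    a=cv2.imread(f"pics/{n}0.png"); cv2.imwrite(f"pics/{n}0b.png",cv2.resize(a,(800,600),interpolation=cv2.INTER_CUBIC))
E
```

```text
(no output)
```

View pics/scene0b.png

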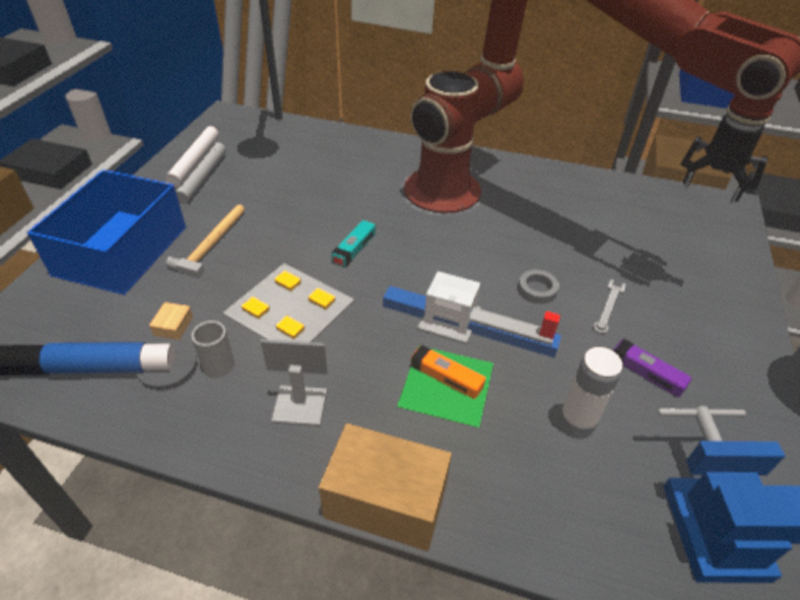

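View pics/side0b.png

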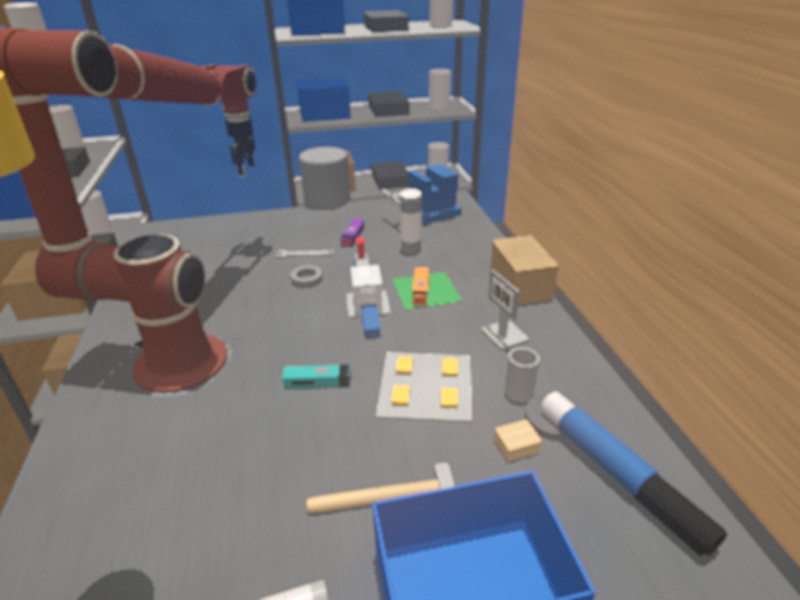

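Both views show: the magazine with no plate visible on the rail front (scene ~(405,300)), red handle at (551,322), jig pads at (288,280),(322,298),(290,326),(256,307), orange scanner at (449,372) with its nose left, label stand at (296,360), and teal and purple look-alikes.

```bash
cat > h.py <<'E'
import cv2,numpy as np
from scipy.spatial.transform import Rotation as R
from station import status, imaging
def snap(n,save=None):
    o=status.get_obs(); d=imaging.get_image(n); f=d["frame"]
    if n=="wrist":
        T=np.eye(4);T[:3,:3]=R.from_rotvec(o["tool_rot"]).as_matrix();T[:3,3]=o["tool_pos"]
        C=T@d["mount"]
    else: C=np.linalg.inv(d["view"])
    F=f.shape[0]/2/np.tan(np.radians(d["vfov"]/2))
    if save: cv2.imwrite(save,f[:,:,::-1])
    return dict(f=f,C=C,F=F,cx=d["cx"],cy=d["cy"],o=o)
def ray(s,u,v):
    r=np.array([(u-s["cx"])/s["F"],-(v-s["cy"])/s["F"],-1.]); return s["C"][:3,3],s["C"][:3,:3]@r
def onz(s,u,v,z):
    c,r=ray(s,u,v); return c+r*(z-c[2])/r[2]
def proj(s,P):
    p=np.linalg.inv(s["C"])@np.r_[P,1]; return s["cx"]-s["F"]*p[0]/p[2], s["cy"]+s["F"]*p[1]/p[2]
def tri(prs):
    A=np.zeros((3,3));b=np.zeros(3)
    for s,u,v in prs:
        c,r=ray(s,u,v); r=r/np.linalg.norm(r); M=np.eye(3)-np.outer(r,r); A+=M;b+=M@c
    return np.linalg.solve(A,b)
HSV=dict(yellow=((22,150,120),(32,255,255)),green=((50,120,60),(75,255,255)),red=((0,200,110),(5,255,255)),orange=((8,190,120),(18,255,255)),blue=((105,150,60),(120,255,255)))
def blobs(s,col,amin=30):
    h=cv2.cvtColor(s["f"],cv2.COLOR_RGB2HSV); m=cv2.inRange(h,*map(np.array,HSV[col]))
    n,l,st,ce=cv2.connectedComponentsWithStats(m)
    return [(int(st[i,4]),st[i,:4].tolist(),ce[i].round(1).tolist(),l==i) for i in range(1,n) if st[i,4]>=amin]
E
python3 - <<'E'
from h import *
S={n:snap(n) for n in ("scene","side")}
for n,s in S.items():
    for c,z in (("yellow",.02),("green",.003),("red",.09),("orange",.034)):
        for a,bb,ce,m in blobs(s,c):
            print(n,c,a,bb,ce,onz(s,*ce,z).round(3))
    r=1.5625
    if n=="scene":
        for nm,u,v,z in (("railfront",386,295,.03),("railback",557,345,.03),("scannose",416,358,.02),("scantail",484,385,.02),("stand",296,357,.13),("handle",551,318,.096)): print(nm,onz(s,u/r,v/r,z).round(3))
E
```

```text
scene yellow 92 [176, 174, 16, 10] [183.7, 178.4] [ 0.484 -0.245  0.02 ]
scene yellow 101 [198, 185, 16, 11] [205.3, 190.0] [ 0.514 -0.149  0.02 ]
scene yellow 104 [155, 191, 16, 11] [162.7, 195.7] [ 0.585 -0.276  0.02 ]
scene yellow 117 [177, 203, 17, 12] [185.3, 208.3] [ 0.614 -0.179  0.02 ]
scene green 1332 [255, 225, 61, 48] [284.8, 252.1] [0.671 0.174 0.003]
scene orange 389 [270, 224, 40, 30] [291.2, 238.6] [0.639 0.184 0.034]
railfront [ 0.473 -0.011  0.03 ]
railback [0.501 0.366 0.03 ]
scannose [0.616 0.099 0.02 ]
scantail [0.64  0.243 0.02 ]
stand [ 0.768 -0.085  0.13 ]
handle [0.495 0.34  0.096]
```

Call:
{"fn": "arm_command", "kwargs": {
  "increments": [
    {"slide": [-0.26,-0.17,-0.04],"spin": 20,"gripper": 1},
    {"slide": [-0.26,-0.17,-0.04],"spin": 20,"gripper": 1},
    {"slide": [-0.26,-0.17,-0.04],"spin": 20,"gripper": 1},
    {"slide": [-0.26,-0.17,-0.04],"spin": 20,"gripper": 1},
    {"slide": [-0.26,-0.17,-0.04],"spin": 20,"gripper": 1},
    {"slide": [-0.26,-0.17,-0.04],"spin": 20,"gripper": 1},
    {"slide": [-0.26,-0.17,-0.04],"spin": 20,"gripper": 1},
    {"slide": [-0.26,-0.17,-0.04],"spin": 20,"gripper": 1}
  ]
}}

```text
t: 0.92
tool_pos: [0.383, 0.3569, 0.3448]
tool_rot: [0.998, 2.977, 0.0]
contact_force: [0.1, 0.6, 0.6]
opening: 0.0852
grip_force: 0.0
```

Call:
{"fn": "arm_command", "kwargs": {
  "increments": [
    {"slide": [-0.18,-0.04,0],"spin": 57},
    {"slide": [-0.18,-0.04,0],"spin": 57},
    {"slide": [-0.18,-0.04,0],"spin": 57},
    {"slide": [-0.18,-0.04,0],"spin": 57},
    {"slide": [-0.18,-0.04,0],"spin": 57},
    {"slide": [-0.18,-0.04,0],"spin": 57},
    {"slide": [-0.18,-0.04,0],"spin": 57},
    {"slide": [-0.18,-0.04,0],"spin": 57}
  ]
}}

```text
validation failed for argument at $.in...
```

```bash
python3 - <<'E'
from h import *
s=snap("wrist","pics/w1.png"); o=s["o"]; print(o["t"],o["tool_pos"],o["tool_rot"],o["q"],s["C"].round(3).tolist())
for c in ("yellow","green","red","orange"):
    print(c,[(a,b,ce) for a,b,ce,m in blobs(s,c)])
cv2.imwrite("pics/w1b.png",cv2.resize(s["f"][:,:,::-1],(800,600),interpolation=cv2.INTER_CUBIC))
E
```

```text
0.9167 [0.38304907 0.35694689 0.3447675 ] [9.97788124e-01 2.97691720e+00 4.39942038e-04] [ 6.08489267e-01 -2.14244952e-01  1.79699603e+00 -1.36496094e-03
  1.55747863e+00 -3.15475596e-01] [[0.602, -0.762, -0.237, 0.323], [0.798, 0.575, 0.178, 0.402], [0.0, -0.296, 0.955, 0.415], [0.0, 0.0, 0.0, 1.0]]
yellow []
green [(3031, [192, 301, 144, 70], [260.4, 335.7])]
red [(331, [290, 246, 29, 25], [305.1, 258.4])]
orange [(665, [233, 337, 72, 26], [275.9, 351.2])]
```

View pics/w1b.png

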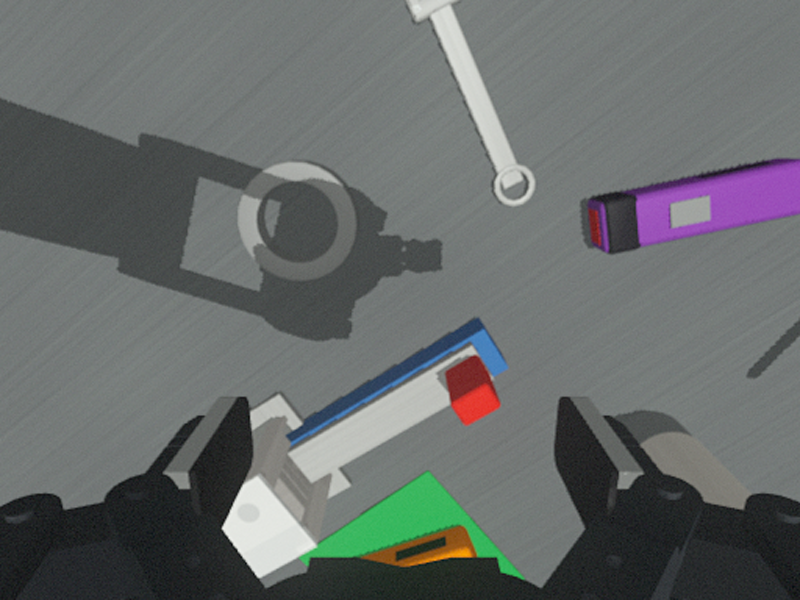

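The picture shows the magazine (lower left), handle top at ~(478,405), the green mat below it, and the tape, wrench and purple look-alike.

Call:
{"fn": "arm_command", "kwargs": {
  "increments": [
    {"slide": [-0.21,-0.1,0.0],"spin": 57,"gripper": 1},
    {"slide": [-0.21,-0.1,0.0],"spin": 57,"gripper": 1},
    {"slide": [-0.21,-0.1,0.0],"spin": 57,"gripper": 1},
    {"slide": [-0.21,-0.1,0.0],"spin": 57,"gripper": 1},
    {"slide": [-0.21,-0.1,0.0],"spin": 57,"gripper": 1},
    {"slide": [-0.21,-0.1,0.0],"spin": 57,"gripper": 1},
    {"slide": [-0.21,-0.1,0.0],"spin": 57,"gripper": 1},
    {"slide": [-0.21,-0.1,0.0],"spin": 57,"gripper": 1}
  ]
}}

```text
t: 1.63
tool_pos: [0.4895, 0.1523, 0.3437]
tool_rot: [-2.305, -2.134, 0.001]
contact_force: [0.0, -0.2, 0.0]
opening: 0.0852
grip_force: 0.0
```

```bash
python3 - <<'E'
from h import *
s=snap("wrist","pics/w2.png"); o=s["o"]; print(o["t"],o["tool_pos"],o["tool_rot"],s["C"].round(3).tolist())
np.save("C2.npy",s["C"])
for c in ("yellow","green","red","orange","blue"):
    print(c,[(a,b,ce) for a,b,ce,m in blobs(s,c)])
cv2.imwrite("pics/w2b.png",cv2.resize(s["f"][:,:,::-1],(800,600),interpolation=cv2.INTER_CUBIC))
E
```

```text
1.6333 [0.48945583 0.1523303  0.34365484] [-2.30528996e+00 -2.13379549e+00  5.39458064e-04] [[0.997, 0.073, 0.023, 0.496], [-0.077, 0.953, 0.294, 0.227], [-0.0, -0.295, 0.956, 0.414], [0.0, 0.0, 0.0, 1.0]]
yellow [(340, [277, 341, 28, 18], [290.6, 350.2]), (148, [344, 353, 17, 23], [351.3, 363.7])]
green [(11898, [317, 56, 140, 144], [388.4, 124.5])]
red []
orange [(1119, [350, 70, 67, 116], [376.6, 123.6]), (44, [347, 197, 28, 7], [360.5, 200.4])]
blue [(62, [262, 0, 1, 62], [262.0, 30.5]), (739, [232, 258, 29, 29], [246.3, 273.3])]
```

View pics/w2b.png

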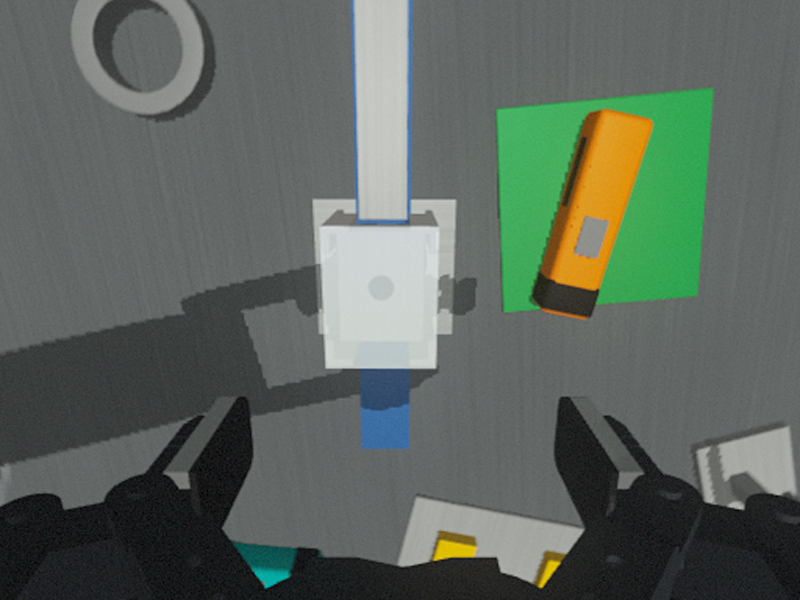

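The view is straight down: magazine axis at column ~384 (rail front end row 448), no plate on the rail, mat at (605,200) with scanner nose end at (567,298), tail at (620,115).

```bash
python3 - <<'E'
from h import *
k=1.5625
s=dict(C=np.load("C2.npy"),F=192/np.tan(np.radians(59.9719/2)),cx=257.8865,cy=195.2151)
w1=dict(s,C=np.array([[0.602, -0.762, -0.237, 0.323], [0.798, 0.575, 0.178, 0.402], [0.0, -0.296, 0.955, 0.415], [0,0,0,1]]))
def P(n,u,v,z,s=s): p=onz(s,u/k,v/k,z); print(n,p.round(4)); return p
a=(P("rf l",361,449,.03)+P("rf r",409.5,448.5,.03))/2
b=(P("rb l",355,5,.03)+P("rb r",411,5,.03))/2
d=b-a; print("mag ang",np.degrees(np.arctan2(d[1],d[0]))); u=d/np.linalg.norm(d); print("origin",a+u*.15)
r=[P("roof",*c,.096) for c in ((321,226),(439,226),(437,368),(326,368))]; print("roofc",np.mean(r,0))
h=P("handle top",480,405,.096,w1); print("in mag", (h-a)@u-.15)
print("handle predicted px w1", np.array(proj(w1,np.r_[(a+u*(.15+.214))[:2],.096]))*k)
m=[P("mat",*c,.003) for c in ((497,109),(713,89),(697,296),(504,312))]; print("matc",np.mean(m,0))
e=[P("scan",*c,.037) for c in ((598,111),(653,122),(597,290),(545,278))]
E
```

```text
rf l [ 0.4415 -0.0158  0.03  ]
rf r [ 0.4824 -0.0184  0.03  ]
rb l [0.471  0.3165 0.03  ]
rb r [0.5076 0.3137 0.03  ]
mag ang 85.28846933005211
origin [0.47424855 0.13241166 0.03      ]
roof [0.442  0.1832 0.096 ]
roof [0.514  0.1777 0.096 ]
roof [0.5074 0.0834 0.096 ]
roof [0.4337 0.0891 0.096 ]
roofc [0.47429696 0.13333282 0.096     ]
handle top [0.4909 0.3415 0.096 ]
in mag 0.20975898218262792
handle predicted px w1 [485.80974229 402.63533461]
mat [0.5671 0.2466 0.003 ]
mat [0.7254 0.2483 0.003 ]
mat [0.7279 0.0895 0.003 ]
mat [0.5692 0.0878 0.003 ]
matc [0.64743232 0.16804338 0.003     ]
scan [0.6298 0.2384 0.037 ]
scan [0.6676 0.2284 0.037 ]
scan [0.6333 0.1114 0.037 ]
scan [0.5942 0.1237 0.037 ]
```

Call:
{"fn": "arm_command", "kwargs": {
  "increments": [
    {"slide": [0.189,-0.013,0.1],"spin": 0,"gripper": 1},
    {"slide": [0.189,-0.013,0.1],"spin": 0,"gripper": 1},
    {"slide": [0.189,-0.013,0.1],"spin": 0,"gripper": 1},
    {"slide": [0.189,-0.013,0.1],"spin": 0,"gripper": 1},
    {"slide": [0.189,-0.013,0.1],"spin": 0,"gripper": 1},
    {"slide": [0.189,-0.013,0.1],"spin": 0,"gripper": 1},
    {"slide": [0.189,-0.013,0.1],"spin": 0,"gripper": 1},
    {"slide": [0.189,-0.013,0.1],"spin": 0,"gripper": 1}
  ]
}}

```text
t: 2.35
tool_pos: [0.4885, 0.3435, 0.2438]
tool_rot: [2.293, 2.147, -0.001]
contact_force: [0.4, 0.5, 1.1]
opening: 0.0857
grip_force: 0.0
```

```bash
python3 - <<'E'
from h import *
s=snap("wrist","pics/w3.png"); o=s["o"]; print(o["t"],o["tool_pos"],o["tool_rot"])
f=s["f"][150:384,130:390,::-1]
cv2.imwrite("pics/w3b.png",cv2.resize(f,None,fx=2.3,fy=2.3,interpolation=cv2.INTER_CUBIC))
h=cv2.cvtColor(s["f"],cv2.COLOR_RGB2HSV); m=((h[...,0]<6)|(h[...,0]>174))&(h[...,1]>150)&(h[...,2]>170)
v,u=np.nonzero(m); print(len(u),u.min(),u.max(),v.min(),v.max()); 
p=onz(s,np.mean(u),np.mean(v),.096);print(p)
E
```

```text
2.35 [0.48845491 0.34348397 0.24376118] [ 2.29258719e+00  2.14749129e+00 -1.29355082e-03]
87 193 274 2 199
[0.48809493 0.38430722 0.096     ]
```

View pics/w3b.png

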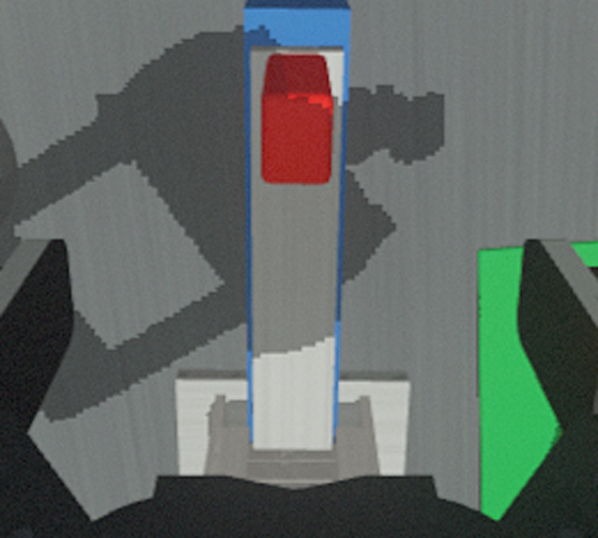

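The handle's top face is centred at (296,139) in the crop, between the fingers, about 4 mm behind the tool axis.

Call:
{"fn": "arm_command", "kwargs": {
  "increments": [
    {"slide": [-0.004,0.001,0.04],"spin": 0,"gripper": 1},
    {"slide": [-0.004,0.001,0.08],"spin": 0,"gripper": 1},
    {"slide": [-0.004,0.001,0.115],"spin": 0,"gripper": 1},
    {"slide": [-0.004,0.001,0.115],"spin": 0,"gripper": 1},
    {"slide": [-0.004,0.001,0.115],"spin": 0,"gripper": -1},
    {"slide": [-0.004,0.001,0.115],"spin": 0,"gripper": -1},
    {"slide": [-0.004,0.001,0.115],"spin": 0,"gripper": -1},
    {"slide": [-0.004,0.001,0.115],"spin": 0,"gripper": -1}
  ],
  "newtons": 50
}}

```text
t: 3.07
tool_pos: [0.4914, 0.3399, 0.1326]
tool_rot: [2.295, 2.143, 0.009]
contact_force: [0.0, -0.2, -0.1]
opening: 0.0387
grip_force: 0.0
```

Call:
{"fn": "arm_command", "kwargs": {
  "increments": [
    {"slide": [0,0,0],"spin": 0,"gripper": -1},
    {"slide": [0,0,0],"spin": 0,"gripper": -1},
    {"slide": [0,0,0],"spin": 0,"gripper": -1}
  ]
}}

```text
t: 3.32
tool_pos: [0.4888, 0.3401, 0.1315]
tool_rot: [-2.294, -2.142, 0.001]
contact_force: [-8.9, -0.9, 10.1]
opening: 0.0213
grip_force: 50.4
```

Call:
{"fn": "arm_command", "kwargs": {
  "increments": [
    {"slide": [0.002,0,0],"spin": 0,"gripper": -1},
    {"slide": [0.004,0,0],"spin": 0,"gripper": -1},
    {"slide": [0.006,0,0],"spin": 0,"gripper": -1},
    {"slide": [0.008,0,0],"spin": 0,"gripper": -1},
    {"slide": [0.01,0,0],"spin": 0,"gripper": -1},
    {"slide": [0.01,0,0],"spin": 0,"gripper": -1}
  ]
}}

```text
t: 3.82
tool_pos: [0.4895, 0.3483, 0.1314]
tool_rot: [2.295, 2.144, -0.008]
contact_force: [-10.8, -10.4, 13.9]
opening: 0.021
grip_force: 51.1
```

Call:
{"fn": "arm_command", "kwargs": {
  "increments": [
    {"slide": [-0.01,-0.002,-0.0025],"spin": 0,"gripper": -1},
    {"slide": [-0.026,-0.002,-0.0025],"spin": 0,"gripper": -1},
    {"slide": [-0.042,-0.002,-0.0025],"spin": 0,"gripper": -1},
    {"slide": [-0.058,-0.002,-0.0025],"spin": 0,"gripper": -1},
    {"slide": [-0.074,-0.002,-0.0025],"spin": 0,"gripper": -1},
    {"slide": [-0.09,-0.002,-0.0025],"spin": 0,"gripper": -1},
    {"slide": [-0.1,-0.002,-0.0025],"spin": 0,"gripper": -1},
    {"slide": [-0.11,-0.002,-0.0025],"spin": 0,"gripper": -1}
  ]
}}

```text
t: 4.48
tool_pos: [0.4809, 0.2395, 0.1316]
tool_rot: [-2.296, -2.143, -0.005]
contact_force: [4.6, 5.3, -6.3]
opening: 0.0215
grip_force: 52.7
```

Call:
{"fn": "arm_command", "kwargs": {
  "increments": [
    {"slide": [-0.001,0,0],"spin": 0,"gripper": -1},
    {"slide": [-0.002,0,0],"spin": 0,"gripper": -1},
    {"slide": [-0.003,0,0],"spin": 0,"gripper": -1},
    {"slide": [-0.003,0,0],"spin": 0,"gripper": -1}
  ]
}}

```text
t: 4.82
tool_pos: [0.4808, 0.2388, 0.1316]
tool_rot: [-2.294, -2.141, -0.011]
contact_force: [6.4, 13.4, -8.4]
opening: 0.0211
grip_force: 52.2
```

Call:
{"fn": "arm_command", "kwargs": {
  "increments": [
    {"slide": [0.012,0.001,0.001],"spin": 0,"gripper": -1},
    {"slide": [0.028,0.001,0.001],"spin": 0,"gripper": -1},
    {"slide": [0.044,0.001,0.001],"spin": 0,"gripper": -1},
    {"slide": [0.06,0.001,0.001],"spin": 0,"gripper": -1},
    {"slide": [0.076,0.001,0.001],"spin": 0,"gripper": -1},
    {"slide": [0.092,0.001,0.001],"spin": 0,"gripper": -1},
    {"slide": [0.105,0.001,0.001],"spin": 0,"gripper": -1},
    {"slide": [0.11,0.001,0.001],"spin": 0,"gripper": -1}
  ]
}}

```text
t: 5.48
tool_pos: [0.4892, 0.3479, 0.1315]
tool_rot: [-2.295, -2.145, -0.002]
contact_force: [-2.4, -1.4, 5.9]
opening: 0.0213
grip_force: 54.5
```

Call:
{"fn": "arm_command", "kwargs": {
  "increments": [
    {"slide": [0.002,0,0],"spin": 0,"gripper": -1},
    {"slide": [0.004,0,0],"spin": 0,"gripper": -1},
    {"slide": [0.004,0,0],"spin": 0,"gripper": -1},
    {"slide": [0.004,0,0],"spin": 0,"gripper": -1}
  ]
}}

```text
t: 5.82
tool_pos: [0.4893, 0.3483, 0.1315]
tool_rot: [2.294, 2.142, -0.007]
contact_force: [-5.7, -11.3, 10.7]
opening: 0.0214
grip_force: 55.1
```

Call:
{"fn": "arm_command", "kwargs": {
  "increments": [
    {"slide": [-0.003,0,-0.002],"spin": 0,"gripper": 1},
    {"slide": [-0.003,0,-0.002],"spin": 0,"gripper": 1},
    {"slide": [-0.003,0,-0.002],"spin": 0,"gripper": 1},
    {"slide": [-0.003,0,-0.002],"spin": 0,"gripper": 1},
    {"slide": [-0.003,0,-0.04],"spin": 0,"gripper": 1},
    {"slide": [-0.003,0,-0.08],"spin": 0,"gripper": 1},
    {"slide": [-0.003,0,-0.12],"spin": 0,"gripper": 1},
    {"slide": [-0.003,0,-0.12],"spin": 0,"gripper": 1}
  ]
}}

```text
t: 6.48
tool_pos: [0.4925, 0.3495, 0.261]
tool_rot: [2.292, 2.143, 0.025]
contact_force: [1.8, 0.5, 2.4]
opening: 0.0852
grip_force: 0.0
```

Call:
{"fn": "arm_command", "kwargs": {
  "increments": [
    {"slide": [-0.325,0.001,0],"spin": 0,"gripper": 1},
    {"slide": [-0.325,0.001,0],"spin": 0,"gripper": 1},
    {"slide": [-0.325,0.001,0],"spin": 0,"gripper": 1},
    {"slide": [-0.325,0.001,0],"spin": 0,"gripper": 1},
    {"slide": [-0.325,0.001,0],"spin": 0,"gripper": 1},
    {"slide": [-0.325,0.001,0],"spin": 0,"gripper": 1},
    {"slide": [-0.325,0.001,0],"spin": 0,"gripper": 1},
    {"slide": [-0.325,0.001,0],"spin": 0,"gripper": 1}
  ]
}}

```text
t: 7.15
tool_pos: [0.4675, 0.0207, 0.2503]
tool_rot: [2.295, 2.144, 0.001]
contact_force: [0.1, 0.2, 0.1]
opening: 0.0854
grip_force: 0.0
```

```bash
python3 - <<'E'
from h import *
s=snap("wrist","pics/w4.png"); o=s["o"]; print(o["t"],o["tool_pos"],o["tool_rot"])
np.save("C4.npy",s["C"])
cv2.imwrite("pics/w4b.png",cv2.resize(s["f"][:,:,::-1],(800,600),interpolation=cv2.INTER_CUBIC))
E
```

```text
7.15 [0.4675182  0.02067066 0.25031713] [2.29517875e+00 2.14350198e+00 5.23949826e-04]
```

View pics/w4b.png

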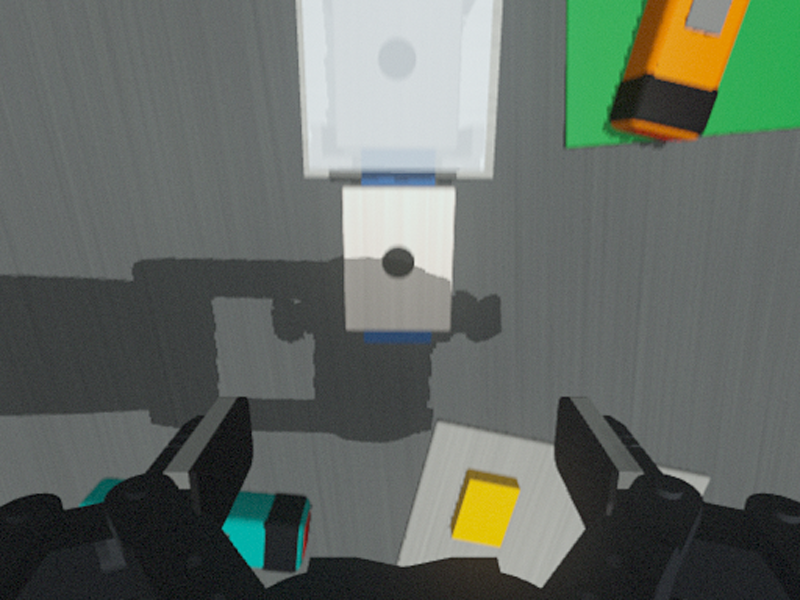

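The first plate lies squarely on the rail, hole at (398,262), 13 mm ahead of the tool; one yellow rest shows at (487,508). Next I look at the jig before picking.

Call:
{"fn": "arm_command", "kwargs": {
  "increments": [
    {"slide": [-0.17,0.1,-0.1],"spin": 13,"gripper": 1},
    {"slide": [-0.17,0.1,-0.1],"spin": 13,"gripper": 1},
    {"slide": [-0.17,0.1,-0.1],"spin": 13,"gripper": 1},
    {"slide": [-0.17,0.1,-0.1],"spin": 13,"gripper": 1},
    {"slide": [-0.17,0.1,-0.1],"spin": 13,"gripper": 1},
    {"slide": [-0.17,0.1,-0.1],"spin": 13,"gripper": 1},
    {"slide": [-0.17,0.1,-0.1],"spin": 13,"gripper": 1},
    {"slide": [-0.17,0.1,-0.1],"spin": 13,"gripper": 1}
  ]
}}

```text
t: 7.87
tool_pos: [0.5562, -0.1533, 0.3498]
tool_rot: [-2.523, -1.87, -0.0]
contact_force: [0.4, -0.3, -0.6]
opening: 0.0851
grip_force: 0.0
```

```bash
python3 - <<'E'
from h import *
s=snap("wrist","pics/w5.png"); o=s["o"]; print(o["t"],o["tool_pos"],o["tool_rot"])
for a,bb,ce,m in blobs(s,"yellow"): print(a,bb,ce,onz(s,*ce,.02).round(4))
np.save("C5.npy",s["C"])
cv2.imwrite("pics/w5b.png",cv2.resize(s["f"][:,:,::-1],(800,600),interpolation=cv2.INTER_CUBIC))
E
```

```text
7.8667 [ 0.55623904 -0.15333653  0.34979769] [-2.52319928e+00 -1.86980058e+00 -4.98828960e-05]
1183 [209, 144, 30, 41] [223.7, 164.0] [ 0.5142 -0.1494  0.02  ]
1191 [294, 144, 31, 41] [308.7, 164.1] [ 0.6137 -0.1798  0.02  ]
959 [212, 220, 28, 37] [225.8, 238.5] [ 0.4851 -0.2444  0.02  ]
998 [292, 220, 28, 37] [305.3, 238.1] [ 0.585  -0.2742  0.02  ]
```

View pics/w5b.png

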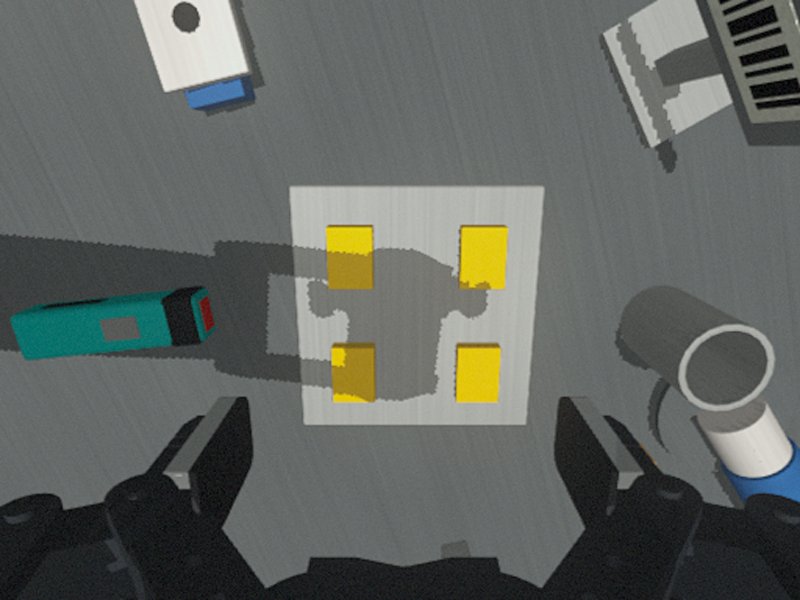

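The rests are seen at (350,257),(483,257),(353,373),(477,373), and the jig is parallel to the tool; the barcode label is at the top right. Now I pick the plate.

Call:
{"fn": "arm_command", "kwargs": {
  "increments": [
    {"slide": [0.141,-0.138,0.19],"spin": -12.5,"gripper": 1},
    {"slide": [0.141,-0.138,0.19],"spin": -12.5,"gripper": 1},
    {"slide": [0.141,-0.138,0.19],"spin": -12.5,"gripper": 1},
    {"slide": [0.141,-0.138,0.19],"spin": -12.5,"gripper": 1},
    {"slide": [0.141,-0.138,0.19],"spin": -12.5,"gripper": 1},
    {"slide": [0.141,-0.138,0.19],"spin": -12.5,"gripper": 1},
    {"slide": [0.141,-0.138,0.19],"spin": -12.5,"gripper": 1},
    {"slide": [0.141,-0.138,0.19],"spin": -12.5,"gripper": 1}
  ]
}}

```text
t: 8.58
tool_pos: [0.4587, 0.0256, 0.1537]
tool_rot: [-2.292, -2.134, 0.012]
contact_force: [-0.2, -1.3, -0.1]
opening: 0.0856
grip_force: 0.0
```

Call:
{"fn": "arm_command", "kwargs": {
  "increments": [
    {"slide": [0,0,0.03],"spin": 0,"gripper": 1},
    {"slide": [0,0,0.055],"spin": 0,"gripper": 1},
    {"slide": [0,0,0.068],"spin": 0,"gripper": 1},
    {"slide": [0,0,0.068],"spin": 0,"gripper": 1},
    {"slide": [0,0,0.068],"spin": 0,"gripper": 1}
  ]
}}

```text
t: 9.0
tool_pos: [0.4647, 0.0218, 0.0923]
tool_rot: [-2.304, -2.135, 0.001]
contact_force: [0.8, 0.2, 1.8]
opening: 0.0852
grip_force: 0.0
```

Call:
{"fn": "arm_command", "kwargs": {
  "increments": [
    {"slide": [0,0,0],"spin": 0,"gripper": -1},
    {"slide": [0,0,0],"spin": 0,"gripper": -1},
    {"slide": [0,0,0],"spin": 0,"gripper": -1},
    {"slide": [0,0,0],"spin": 0,"gripper": -1}
  ],
  "newtons": 80
}}

```text
t: 9.33
tool_pos: [0.4668, 0.0213, 0.0947]
tool_rot: [2.302, 2.133, 0.004]
contact_force: [-0.1, 0.1, 6.0]
opening: 0.0581
grip_force: 86.7
```

Call:
{"fn": "arm_command", "kwargs": {
  "increments": [
    {"slide": [0,0,-0.01],"spin": 0,"gripper": -1},
    {"slide": [0,0,-0.02],"spin": 0,"gripper": -1},
    {"slide": [0,0,-0.03],"spin": 0,"gripper": -1},
    {"slide": [0,0,-0.05],"spin": 0,"gripper": -1},
    {"slide": [0,0,-0.07],"spin": 0,"gripper": -1},
    {"slide": [0,0,-0.07],"spin": 0,"gripper": -1},
    {"slide": [0,0,-0.07],"spin": 0,"gripper": -1}
  ]
}}

```text
t: 9.92
tool_pos: [0.466, 0.0214, 0.1641]
tool_rot: [2.303, 2.133, 0.004]
contact_force: [0.9, -0.4, -1.2]
opening: 0.0582
grip_force: 86.2
```

```bash
python3 - <<'E'
from h import *
s=snap("wrist","pics/w6.png"); o=s["o"]; print(o["t"],o["tool_pos"],o["tool_rot"],o["opening"],o["grip_force"])
cv2.imwrite("pics/w6b.png",cv2.resize(s["f"][:,:,::-1],(800,600),interpolation=cv2.INTER_CUBIC))
E
```

```text
9.9167 [0.46600343 0.02140212 0.16406568] [2.30275331 2.13275628 0.00384761] 0.05820577806425238 86.21519207954407
```

View pics/w6b.png

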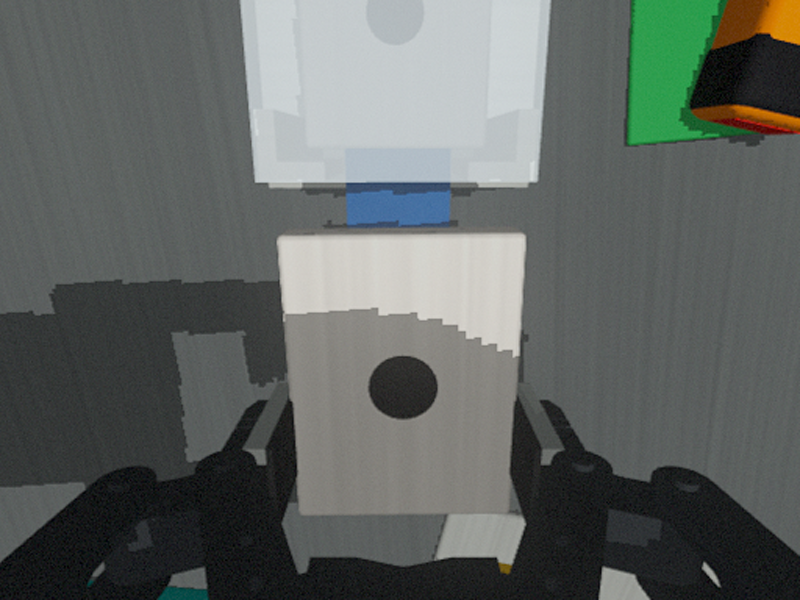

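The plate is held square, its hole at (403,387), 14 mm ahead of the tool axis and centred across.

Call:
{"fn": "arm_command", "kwargs": {
  "increments": [
    {"slide": [-0.277,0.036,0],"spin": 12.5,"gripper": -1},
    {"slide": [-0.277,0.036,0],"spin": 12.5,"gripper": -1},
    {"slide": [-0.277,0.036,0],"spin": 12.5,"gripper": -1},
    {"slide": [-0.277,0.036,0],"spin": 12.5,"gripper": -1},
    {"slide": [-0.277,0.036,0],"spin": 12.5,"gripper": -1},
    {"slide": [-0.277,0.036,0],"spin": 12.5,"gripper": -1},
    {"slide": [-0.277,0.036,0],"spin": 12.5,"gripper": -1},
    {"slide": [-0.277,0.036,0],"spin": 12.5,"gripper": -1}
  ]
}}

```text
t: 10.63
tool_pos: [0.4791, -0.262, 0.1611]
tool_rot: [2.528, 1.865, -0.003]
contact_force: [-0.2, 0.6, -1.7]
opening: 0.0581
grip_force: 86.2
```

Call:
{"fn": "arm_command", "kwargs": {
  "increments": [
    {"slide": [0,0,0.03],"spin": 0,"gripper": -1},
    {"slide": [0,0,0.05],"spin": 0,"gripper": -1},
    {"slide": [0,0,0.06],"spin": 0,"gripper": -1},
    {"slide": [0,0,0.06],"spin": 0,"gripper": -1},
    {"slide": [0,0,0.06],"spin": 0,"gripper": -1}
  ]
}}

```text
t: 11.05
tool_pos: [0.4792, -0.2565, 0.1012]
tool_rot: [-2.521, -1.87, 0.001]
contact_force: [0.3, -0.1, -1.6]
opening: 0.058
grip_force: 86.1
```

```bash
python3 - <<'E'
from h import *
s=snap("wrist","pics/w7.png"); o=s["o"]; print(o["t"],o["tool_pos"],o["tool_rot"],o["opening"],o["grip_force"],o["contact_force"])
for a,bb,ce,m in blobs(s,"yellow"): print(a,bb,ce,onz(s,*ce,.02).round(4))
h=cv2.cvtColor(s["f"],cv2.COLOR_RGB2GRAY); m=(h[180:340,190:320]<25).astype(np.uint8)
n,l,st,ce=cv2.connectedComponentsWithStats(m); print([(st[i].tolist(),(ce[i]+[190,180]).round(1).tolist()) for i in range(1,n) if st[i,4]>300])
E
```

```text
11.05 [ 0.47919933 -0.25649432  0.10123868] [-2.52097185e+00 -1.87014118e+00  1.18588194e-03] 0.05795522984774519 86.0906195640564 [ 0.32580269 -0.14546946 -1.64886509]
5559 [218, 0, 88, 65] [261.6, 31.7] [ 0.5098 -0.1623  0.02  ]
2605 [467, 0, 45, 65] [491.3, 33.5] [ 0.6008 -0.1905  0.02  ]
6629 [431, 179, 81, 94] [473.2, 226.0] [ 0.5843 -0.2754  0.02  ]
[]
```

Call:
{"fn": "arm_command", "kwargs": {
  "increments": [
    {"slide": [-0.001,0.002,0.006],"spin": 0,"gripper": -1},
    {"slide": [-0.001,0.002,0.01],"spin": 0,"gripper": -1},
    {"slide": [-0.001,0.002,0.014],"spin": 0,"gripper": -1},
    {"slide": [-0.001,0.002,0.017],"spin": 0,"gripper": -1},
    {"slide": [-0.001,0.002,0.018],"spin": 0,"gripper": -1},
    {"slide": [-0.001,0.002,0.018],"spin": 0,"gripper": -1},
    {"slide": [-0.001,0.002,0.018],"spin": 0,"gripper": -1}
  ]
}}

```text
t: 11.68
tool_pos: [0.4816, -0.259, 0.0848]
tool_rot: [2.523, 1.871, 0.0]
contact_force: [-0.8, 1.7, 2.2]
opening: 0.058
grip_force: 86.4
```

Call:
{"fn": "arm_command", "kwargs": {
  "increments": [
    {"slide": [0,0,-0.001],"spin": 0,"gripper": 1},
    {"slide": [0,0,-0.001],"spin": 0,"gripper": 1},
    {"slide": [0,0,-0.001],"spin": 0,"gripper": 1},
    {"slide": [0,0,-0.001],"spin": 0,"gripper": 1},
    {"slide": [0,0,-0.04],"spin": 0,"gripper": 1},
    {"slide": [0,0,-0.08],"spin": 0,"gripper": 1},
    {"slide": [0,0,-0.12],"spin": 0,"gripper": 1},
    {"slide": [0,0,-0.12],"spin": 0,"gripper": 1}
  ]
}}

```text
t: 12.35
tool_pos: [0.4852, -0.2616, 0.2144]
tool_rot: [2.511, 1.862, 0.008]
contact_force: [0.6, -1.2, 1.7]
opening: 0.0855
grip_force: 0.0
```

Call:
{"fn": "arm_command", "kwargs": {
  "increments": [
    {"slide": [0.06,0.04,-0.08],"spin": 0,"gripper": 1},
    {"slide": [0.06,0.04,-0.08],"spin": 0,"gripper": 1},
    {"slide": [0.06,0.04,-0.08],"spin": 0,"gripper": 1},
    {"slide": [0.06,0.04,-0.08],"spin": 0,"gripper": 1},
    {"slide": [0.06,0.04,-0.08],"spin": 0,"gripper": 1}
  ]
}}

```text
t: 12.77
tool_pos: [0.5381, -0.213, 0.2858]
tool_rot: [2.52, 1.871, 0.001]
contact_force: [-0.2, -0.3, -0.7]
opening: 0.0855
grip_force: 0.0
```

```bash
cat >> h.py <<'E'
def jigcheck(s):
    "pads and plate holes/outline seen from the wrist"
    for a,bb,ce,m in blobs(s,"yellow"): print("pad",a,bb,onz(s,*ce,.02).round(4)[:2])
    g=cv2.cvtColor(s["f"],cv2.COLOR_RGB2GRAY)
    n,l,st,ce=cv2.connectedComponentsWithStats((g<45).astype(np.uint8))
    for i in range(1,n):
        x,y,w,h,a=st[i]
        if 80<a<700 and .7<w/h<1.4 and a>.65*w*h: print("hole",st[i].tolist(),onz(s,*ce[i],.032).round(4)[:2])
    hs=cv2.cvtColor(s["f"],cv2.COLOR_RGB2HSV)
E
python3 - <<'E'
from h import *
s=snap("wrist","pics/w8.png"); o=s["o"]; print(o["t"],o["tool_pos"],o["tool_rot"])
np.save("C8.npy",s["C"]); jigcheck(s)
cv2.imwrite("pics/w8b.png",cv2.resize(s["f"][:,:,::-1],(800,600),interpolation=cv2.INTER_CUBIC))
E
```

```text
12.7667 [ 0.53805623 -0.21301252  0.28576392] [2.51985358e+00 1.87140423e+00 1.45627140e-03]
pad 1884 [196, 90, 38, 52] [ 0.5138 -0.1501]
pad 1848 [301, 91, 40, 51] [ 0.6134 -0.1806]
pad 1451 [298, 188, 35, 45] [ 0.5847 -0.2757]
```

View pics/w8b.png

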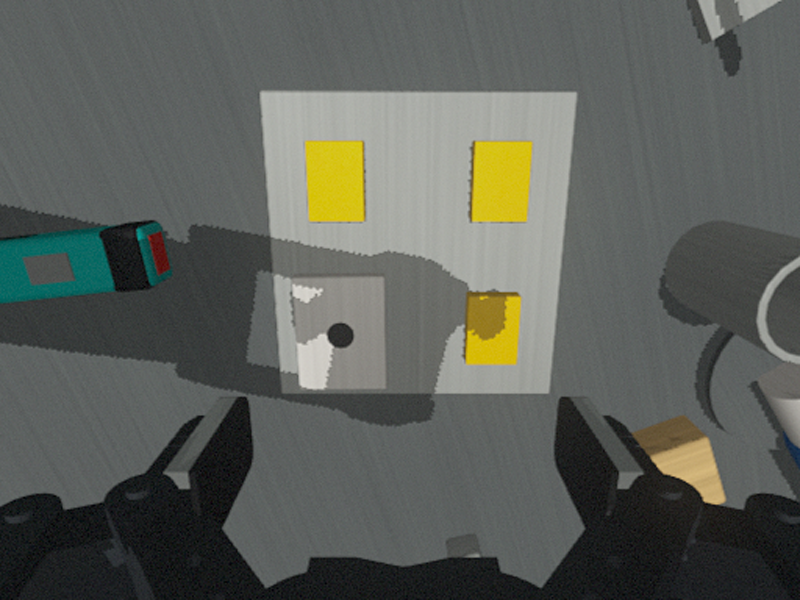

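The plate sits centred on rest C (hole at (340,335)), within about 1 mm. I go back to the handle for the second plate.

Call:
{"fn": "arm_command", "kwargs": {
  "increments": [
    {"slide": [0.3,-0.12,0],"spin": -12.5,"gripper": 1},
    {"slide": [0.3,-0.12,0],"spin": -12.5,"gripper": 1},
    {"slide": [0.3,-0.12,0],"spin": -12.5,"gripper": 1},
    {"slide": [0.3,-0.12,0],"spin": -12.5,"gripper": 1},
    {"slide": [0.3,-0.12,0],"spin": -12.5,"gripper": 1},
    {"slide": [0.3,-0.12,0],"spin": -12.5,"gripper": 1},
    {"slide": [0.3,-0.12,0],"spin": -12.5,"gripper": 1},
    {"slide": [0.3,-0.12,0],"spin": -12.5,"gripper": 1}
  ]
}}

```text
t: 13.48
tool_pos: [0.5076, 0.1104, 0.2818]
tool_rot: [-2.303, -2.133, 0.004]
contact_force: [0.2, -0.1, -0.5]
opening: 0.0854
grip_force: 0.0
```

Call:
{"fn": "arm_command", "kwargs": {
  "increments": [
    {"slide": [0.236,-0.04,0.04],"spin": 0,"gripper": 1},
    {"slide": [0.236,-0.04,0.04],"spin": 0,"gripper": 1},
    {"slide": [0.236,-0.04,0.04],"spin": 0,"gripper": 1},
    {"slide": [0.236,-0.04,0.04],"spin": 0,"gripper": 1},
    {"slide": [0.236,-0.04,0.04],"spin": 0,"gripper": 1},
    {"slide": [0.236,-0.04,0.04],"spin": 0,"gripper": 1},
    {"slide": [0.236,-0.04,0.04],"spin": 0,"gripper": 1},
    {"slide": [0.236,-0.04,0.04],"spin": 0,"gripper": 1}
  ]
}}

```text
t: 14.15
tool_pos: [0.4863, 0.3471, 0.2411]
tool_rot: [-2.302, -2.136, 0.009]
contact_force: [0.0, -0.8, 0.4]
opening: 0.0854
grip_force: 0.0
```

Call:
{"fn": "arm_command", "kwargs": {
  "increments": [
    {"slide": [0,0.001,0.04],"spin": 0,"gripper": 1},
    {"slide": [0,0.001,0.08],"spin": 0,"gripper": 1},
    {"slide": [0,0.001,0.112],"spin": 0,"gripper": 1},
    {"slide": [0,0.001,0.112],"spin": 0,"gripper": 1},
    {"slide": [0,0.001,0.112],"spin": 0,"gripper": 1}
  ],
  "newtons": 50
}}

```text
t: 14.57
tool_pos: [0.4874, 0.3446, 0.1297]
tool_rot: [-2.306, -2.131, 0.01]
contact_force: [0.7, 0.3, 0.8]
opening: 0.0853
grip_force: 0.0
```

Call:
{"fn": "arm_command", "kwargs": {
  "increments": [
    {"slide": [0,0,0],"spin": 0,"gripper": -1},
    {"slide": [0,0,0],"spin": 0,"gripper": -1},
    {"slide": [0,0,0],"spin": 0,"gripper": -1},
    {"slide": [0,0,0],"spin": 0,"gripper": -1},
    {"slide": [0,0,0],"spin": 0,"gripper": -1}
  ]
}}

```text
t: 14.98
tool_pos: [0.4894, 0.3474, 0.134]
tool_rot: [2.304, 2.134, 0.004]
contact_force: [0.7, 0.4, -0.0]
opening: 0.0257
grip_force: 0.0
```

Call:
{"fn": "arm_command", "kwargs": {
  "increments": [
    {"slide": [0,0,0],"spin": 0,"gripper": -1},
    {"slide": [0,0,0],"spin": 0,"gripper": -1},
    {"slide": [-0.012,0,0],"spin": 0,"gripper": -1},
    {"slide": [-0.028,0,0],"spin": 0,"gripper": -1},
    {"slide": [-0.044,0,0],"spin": 0,"gripper": -1},
    {"slide": [-0.06,0,0],"spin": 0,"gripper": -1},
    {"slide": [-0.076,0,0],"spin": 0,"gripper": -1},
    {"slide": [-0.092,0,0],"spin": 0,"gripper": -1}
  ]
}}

```text
t: 15.65
tool_pos: [0.4821, 0.2554, 0.1339]
tool_rot: [-2.304, -2.135, -0.006]
contact_force: [0.7, 5.1, 5.6]
opening: 0.0215
grip_force: 51.1
```

Call:
{"fn": "arm_command", "kwargs": {
  "increments": [
    {"slide": [-0.01,0,0],"spin": 0,"gripper": -1},
    {"slide": [-0.016,0,0],"spin": 0,"gripper": -1},
    {"slide": [-0.019,0,0],"spin": 0,"gripper": -1},
    {"slide": [-0.02,0,0],"spin": 0,"gripper": -1},
    {"slide": [-0.02,0,0],"spin": 0,"gripper": -1}
  ]
}}

```text
t: 16.07
tool_pos: [0.4808, 0.2381, 0.134]
tool_rot: [-2.302, -2.131, -0.014]
contact_force: [1.1, 15.5, 0.7]
opening: 0.0215
grip_force: 50.5
```

Call:
{"fn": "arm_command", "kwargs": {
  "increments": [
    {"slide": [0.012,0,0],"spin": 0,"gripper": -1},
    {"slide": [0.028,0,0],"spin": 0,"gripper": -1},
    {"slide": [0.044,0,0],"spin": 0,"gripper": -1},
    {"slide": [0.06,0,0],"spin": 0,"gripper": -1},
    {"slide": [0.076,0,0],"spin": 0,"gripper": -1},
    {"slide": [0.092,0,0],"spin": 0,"gripper": -1},
    {"slide": [0.106,0,0],"spin": 0,"gripper": -1},
    {"slide": [0.112,0,0],"spin": 0,"gripper": -1}
  ]
}}

```text
t: 16.73
tool_pos: [0.4891, 0.3476, 0.1339]
tool_rot: [2.303, 2.135, 0.001]
contact_force: [-3.5, -24.4, 8.7]
opening: 0.021
grip_force: 51.4
```

Call:
{"fn": "arm_command", "kwargs": {
  "increments": [
    {"slide": [0.002,0,0],"spin": 0,"gripper": -1},
    {"slide": [0.003,0,0],"spin": 0,"gripper": -1},
    {"slide": [0.003,0,0],"spin": 0,"gripper": -1},
    {"slide": [0.003,0,0],"spin": 0,"gripper": -1}
  ]
}}

```text
t: 17.07
tool_pos: [0.4893, 0.3478, 0.1339]
tool_rot: [2.302, 2.133, -0.006]
contact_force: [-4.3, -9.5, 11.6]
opening: 0.0212
grip_force: 52.0
```

Call:
{"fn": "arm_command", "kwargs": {
  "increments": [
    {"slide": [-0.003,0,-0.002],"spin": 0,"gripper": 1},
    {"slide": [-0.003,0,-0.002],"spin": 0,"gripper": 1},
    {"slide": [-0.003,0,-0.002],"spin": 0,"gripper": 1},
    {"slide": [-0.003,0,-0.002],"spin": 0,"gripper": 1},
    {"slide": [-0.003,0,-0.04],"spin": 0,"gripper": 1},
    {"slide": [-0.003,0,-0.08],"spin": 0,"gripper": 1},
    {"slide": [-0.003,0,-0.12],"spin": 0,"gripper": 1},
    {"slide": [-0.003,0,-0.12],"spin": 0,"gripper": 1}
  ]
}}

```text
t: 17.73
tool_pos: [0.492, 0.3491, 0.2628]
tool_rot: [2.301, 2.133, 0.025]
contact_force: [1.8, 0.7, 2.7]
opening: 0.0855
grip_force: 0.0
```

Call:
{"fn": "arm_command", "kwargs": {
  "increments": [
    {"slide": [-0.325,0,0.03],"spin": 0,"gripper": 1},
    {"slide": [-0.325,0,0.03],"spin": 0,"gripper": 1},
    {"slide": [-0.325,0,0.03],"spin": 0,"gripper": 1},
    {"slide": [-0.325,0,0.03],"spin": 0,"gripper": 1},
    {"slide": [-0.325,0,0.03],"spin": 0,"gripper": 1},
    {"slide": [-0.325,0,0.03],"spin": 0,"gripper": 1},
    {"slide": [-0.325,0,0.03],"spin": 0,"gripper": 1},
    {"slide": [-0.325,0,0.03],"spin": 0,"gripper": 1}
  ]
}}

```text
t: 18.4
tool_pos: [0.463, 0.0209, 0.2218]
tool_rot: [2.305, 2.134, -0.0]
contact_force: [-0.1, -0.1, 0.5]
opening: 0.0855
grip_force: 0.0
```

```bash
python3 - <<'E'
from h import *
s=snap("wrist","pics/w9.png"); o=s["o"]; print(o["t"],o["tool_pos"],o["tool_rot"])
g=cv2.cvtColor(s["f"],cv2.COLOR_RGB2GRAY)
n,l,st,ce=cv2.connectedComponentsWithStats((g<50).astype(np.uint8))
for i in range(1,n):
    x,y,w,h,a=st[i]
    if 80<a<900 and .7<w/h<1.4: print("hole",st[i].tolist(),ce[i].round(1),onz(s,*ce[i],.042).round(4)[:2])
E
```

```text
18.4 [0.46302111 0.02085429 0.22177602] [ 2.30493083e+00  2.13410772e+00 -3.53313413e-04]
```

```bash
python3 - <<'E'
from h import *
s=snap("wrist","pics/w10.png")
u,v=proj(s,[.4655,.0345,.042]); print(u,v)
g=cv2.cvtColor(s["f"],cv2.COLOR_RGB2GRAY)
u,v=int(u),int(v)
print(g[max(v-90,0):v+90:8,u+20]); print(g[v-25,u-90:u+90:6]); print(g[v-20:v+21:4,u-24:u+25:4])
E
```

```text
259.1052768741585 168.79004788778096
[216 202 204  94 122 229 228 229 226 226 226 226 225 152 151 148 147 135
  69  68  71  62  67]
[103 106 106 104 107 111 105 112 111 225 224 222 227 223 225 224 228 228
 226 225 228 225 115 115 109 110 108 109 103 101]
[[221 225 224 225 226 227 224 226 228 227 226 226 225]
 [221 225 224 221 226 225 225 225 230 226 224 227 226]
 [221 224 225 222 228  86  80  80 227 226 224 226 224]
 [220 222 222 225  71  86  85  84  85 227 225 225 224]
 [220 221 224 230  79  85  86  81  86 173 222 225 223]
 [149 156 152 157  72  72  72  82  82 146 222 225 222]
 [150 152 153 152  64  69  67  72  70 153 222 225 221]
 [151 150 153 150 156  84  65  70 156 156 178 177 223]
 [150 150 152 148 149 151 150 150 155 153 148 154 151]
 [148 147 148 149 151 153 151 150 154 154 149 156 148]
 [148 147 148 147 150 153 149 151 154 150 151 152 150]]
```

Call:
{"fn": "arm_command", "kwargs": {
  "increments": [
    {"slide": [0.001,0.0015,0.04],"spin": 0,"gripper": 1},
    {"slide": [0.001,0.0015,0.08],"spin": 0,"gripper": 1},
    {"slide": [0.001,0.0015,0.11],"spin": 0,"gripper": 1},
    {"slide": [0.001,0.0015,0.13],"spin": 0,"gripper": 1},
    {"slide": [0.001,0.0015,0.13],"spin": 0,"gripper": 1},
    {"slide": [0.001,0.0015,0.13],"spin": 0,"gripper": 1}
  ]
}}

```text
t: 19.0
tool_pos: [0.4646, 0.0245, 0.0914]
tool_rot: [-2.302, -2.134, 0.003]
contact_force: [0.7, 0.3, 1.3]
opening: 0.0854
grip_force: 0.0
```

Call:
{"fn": "arm_command", "kwargs": {
  "increments": [
    {"slide": [0,0,0],"spin": 0,"gripper": -1},
    {"slide": [0,0,0],"spin": 0,"gripper": -1},
    {"slide": [0,0,0],"spin": 0,"gripper": -1},
    {"slide": [0,0,0],"spin": 0,"gripper": -1}
  ],
  "newtons": 80
}}

```text
t: 19.33
tool_pos: [0.4675, 0.0238, 0.0952]
tool_rot: [2.302, 2.132, 0.006]
contact_force: [0.5, 0.5, 6.4]
opening: 0.058
grip_force: 86.8
```

Call:
{"fn": "arm_command", "kwargs": {
  "increments": [
    {"slide": [0,0,-0.01],"spin": 0,"gripper": -1},
    {"slide": [0,0,-0.02],"spin": 0,"gripper": -1},
    {"slide": [0,0,-0.03],"spin": 0,"gripper": -1},
    {"slide": [0,0,-0.05],"spin": 0,"gripper": -1},
    {"slide": [0,0,-0.07],"spin": 0,"gripper": -1},
    {"slide": [0,0,-0.07],"spin": 0,"gripper": -1},
    {"slide": [0,0,-0.07],"spin": 0,"gripper": -1}
  ]
}}

```text
t: 19.92
tool_pos: [0.4663, 0.0238, 0.1641]
tool_rot: [2.303, 2.133, 0.004]
contact_force: [-1.1, 0.2, -1.5]
opening: 0.0579
grip_force: 86.1
```

Call:
{"fn": "arm_command", "kwargs": {
  "increments": [
    {"slide": [-0.181,0.058,0],"spin": 12.5,"gripper": -1},
    {"slide": [-0.181,0.058,0],"spin": 12.5,"gripper": -1},
    {"slide": [-0.181,0.058,0],"spin": 12.5,"gripper": -1},
    {"slide": [-0.181,0.058,0],"spin": 12.5,"gripper": -1},
    {"slide": [-0.181,0.058,0],"spin": 12.5,"gripper": -1},
    {"slide": [-0.181,0.058,0],"spin": 12.5,"gripper": -1},
    {"slide": [-0.181,0.058,0.02],"spin": 12.5,"gripper": -1},
    {"slide": [-0.181,0.058,0.04],"spin": 12.5,"gripper": -1}
  ]
}}

```text
t: 20.58
tool_pos: [0.5095, -0.1613, 0.1219]
tool_rot: [2.524, 1.869, 0.001]
contact_force: [-0.7, 0.0, -1.3]
opening: 0.058
grip_force: 86.1
```

Call:
{"fn": "arm_command", "kwargs": {
  "increments": [
    {"slide": [0,0,0.02],"spin": 0,"gripper": -1},
    {"slide": [0,0,0.02],"spin": 0,"gripper": -1},
    {"slide": [0,0,0.02],"spin": 0,"gripper": -1}
  ]
}}

```text
t: 20.83
tool_pos: [0.5075, -0.1597, 0.1]
tool_rot: [-2.519, -1.869, 0.004]
contact_force: [1.0, 0.4, -1.6]
opening: 0.058
grip_force: 86.0
```

```bash
cat >> h.py <<'E'
def held(s,drop=.0528,r=60):
    "hole of the held plate -> tool-frame offset of the plate centre"
    u,v=258,248
    g=cv2.cvtColor(s["f"],cv2.COLOR_RGB2GRAY); w=g[v-r:v+r,u-r:u+r]
    t=cv2.threshold(w,0,255,cv2.THRESH_BINARY_INV+cv2.THRESH_OTSU)[0]
    n,l,st,ce=cv2.connectedComponentsWithStats((w<min(t,75)).astype(np.uint8))
    for i in range(1,n):
        if st[i,4]>400:
            p=onz(s,ce[i][0]+u-r,ce[i][1]+v-r,s["o"]["tool_pos"][2]-drop)
            print("held",st[i].tolist(),(R.from_rotvec(s["o"]["tool_rot"]).as_matrix().T@(p-s["o"]["tool_pos"])).round(4))
E
python3 - <<'E'
from h import *
s=snap("wrist","pics/w11.png"); o=s["o"]; print(o["t"],o["tool_pos"],o["tool_rot"],o["opening"]); held(s)
s2=dict(s,f=cv2.cvtColor(cv2.imread("pics/w6.png"),cv2.COLOR_BGR2RGB)); held(s2)
E
```

```text
20.8333 [ 0.50754807 -0.15970747  0.10003268] [-2.51916793 -1.86868175  0.00389679] 0.057970180896082704
held [38, 43, 44, 40, 1366] [0.0131 0.0005 0.0528]
held [38, 40, 44, 40, 1378] [0.0145 0.0005 0.0528]
```

Call:
{"fn": "arm_command", "kwargs": {
  "increments": [
    {"slide": [-0.0015,0.003,0.004],"spin": 0,"gripper": -1},
    {"slide": [-0.0015,0.003,0.008],"spin": 0,"gripper": -1},
    {"slide": [-0.0015,0.003,0.012],"spin": 0,"gripper": -1},
    {"slide": [-0.0015,0.003,0.015],"spin": 0,"gripper": -1},
    {"slide": [-0.0015,0.003,0.017],"spin": 0,"gripper": -1},
    {"slide": [-0.0015,0.003,0.017],"spin": 0,"gripper": -1},
    {"slide": [-0.0015,0.003,0.017],"spin": 0,"gripper": -1}
  ]
}}

```text
t: 21.47
tool_pos: [0.5118, -0.1634, 0.0854]
tool_rot: [2.524, 1.871, 0.0]
contact_force: [0.2, 0.7, -1.8]
opening: 0.0581
grip_force: 86.1
```

Call:
{"fn": "arm_command", "kwargs": {
  "increments": [
    {"slide": [0,-0.001,0.001],"spin": 0,"gripper": -1},
    {"slide": [0,-0.001,0.002],"spin": 0,"gripper": -1},
    {"slide": [0,-0.001,0.002],"spin": 0,"gripper": -1}
  ]
}}

```text
t: 21.72
tool_pos: [0.5117, -0.1634, 0.0853]
tool_rot: [2.523, 1.87, 0.001]
contact_force: [-2.8, 1.7, 9.5]
opening: 0.0579
grip_force: 87.2
```

Seated. Release, rise, check, and go back to the handle.

Call:
{"fn": "arm_command", "kwargs": {
  "increments": [
    {"slide": [0,0,-0.002],"spin": 0,"gripper": 1},
    {"slide": [0,0,-0.002],"spin": 0,"gripper": 1},
    {"slide": [0,0,-0.002],"spin": 0,"gripper": 1},
    {"slide": [0,0,-0.002],"spin": 0,"gripper": 1},
    {"slide": [0,0,-0.04],"spin": 0,"gripper": 1},
    {"slide": [0,0,-0.08],"spin": 0,"gripper": 1},
    {"slide": [0,0,-0.12],"spin": 0,"gripper": 1},
    {"slide": [0,0,-0.12],"spin": 0,"gripper": 1}
  ]
}}

```text
t: 22.38
tool_pos: [0.5148, -0.1649, 0.2129]
tool_rot: [2.512, 1.863, 0.011]
contact_force: [1.3, -0.1, 1.5]
opening: 0.085
grip_force: 0.0
```

Call:
{"fn": "arm_command", "kwargs": {
  "increments": [
    {"slide": [0.02,0.01,-0.08],"spin": 0,"gripper": 1},
    {"slide": [0.02,0.01,-0.08],"spin": 0,"gripper": 1},
    {"slide": [0.02,0.01,-0.08],"spin": 0,"gripper": 1},
    {"slide": [0.02,0.01,-0.08],"spin": 0,"gripper": 1}
  ]
}}

```text
t: 22.72
tool_pos: [0.5278, -0.1471, 0.2869]
tool_rot: [2.518, 1.869, 0.005]
contact_force: [-0.2, -0.9, -1.1]
opening: 0.0856
grip_force: 0.0
```

```bash
python3 - <<'E'
from h import *
s=snap("wrist","pics/w12.png"); o=s["o"]; print(o["t"],o["tool_pos"],o["tool_rot"])
np.save("C12.npy",s["C"]); jigcheck(s)
g=cv2.cvtColor(s["f"],cv2.COLOR_RGB2GRAY)
for P in ((.5138,-.15,.032),(.485,-.2452,.032)):
    u,v=map(int,proj(s,P)); r=22; w=g[v-r:v+r,u-r:u+r]
    if w.size==0: print(u,v); continue
    m=w<55; n,l,st,ce=cv2.connectedComponentsWithStats(m.astype(np.uint8))
    for i in range(1,n):
        if st[i,4]>60: print("hole",st[i].tolist(),onz(s,ce[i][0]+u-r,ce[i][1]+v-r,.032).round(4))
E
```

```text
22.7167 [ 0.52777483 -0.1470958   0.28693116] [2.51806876 1.86851559 0.00536807]
pad 1639 [325, 150, 38, 48] [ 0.6136 -0.1793]
pad 1326 [320, 237, 34, 44] [ 0.5849 -0.2738]
hole [16, 16, 15, 14, 161] [ 0.486  -0.2455  0.032 ]
```

```bash
python3 - <<'E'
from h import *
s=dict(C=np.load("C12.npy"),F=192/np.tan(np.radians(59.9719/2)),cx=257.8865,cy=195.2151)
g=cv2.imread("pics/w12.png",0); u,v=map(int,proj(s,(.5138,-.15,.032))); r=24; w=g[v-r:v+r,u-r:u+r]
print(w[::4,::4])
n,l,st,ce=cv2.connectedComponentsWithStats((w<112).astype(np.uint8))
for i in range(1,n):
    if st[i,4]>60: print("hole",st[i].tolist(),onz(s,ce[i][0]+u-r,ce[i][1]+v-r,.032).round(4))
E
```

```text
[[217 217 215 218 217 221 219 218 221 220 218 218]
 [218 218 215 218 218 221 219 218 222 219 218 217]
 [218 216 215 217 217 220 212 220 222 220 217 217]
 [217 218 216 204 143 151 151 148 153 148 149 143]
 [150 147 142 144 148 150 142 140 155 147 147 147]
 [149 144 145 149 146  84  61  64  59 152 148 147]
 [148 146 144 147 144  56  59  57  59 131 147 146]
 [150 143 144 144 143  59  57  57  59 141 146 143]
 [148 147 146 143 145 149  53  52 103 147 144 143]
 [148 147 144 143 142 145 148 146 146 148 144 141]
 [146 145 145 142 139 143 146 143 144 145 142 142]
 [147 147 145 144 142 146 149 142 147 146 143 144]]
hole [18, 17, 18, 17, 243] [ 0.5155 -0.1513  0.032 ]
```

Call:
{"fn": "arm_command", "kwargs": {
  "increments": [
    {"slide": [0.28,-0.13,0],"spin": -12.5,"gripper": 1},
    {"slide": [0.28,-0.13,0],"spin": -12.5,"gripper": 1},
    {"slide": [0.28,-0.13,0],"spin": -12.5,"gripper": 1},
    {"slide": [0.28,-0.13,0],"spin": -12.5,"gripper": 1},
    {"slide": [0.28,-0.13,0],"spin": -12.5,"gripper": 1},
    {"slide": [0.28,-0.13,0],"spin": -12.5,"gripper": 1},
    {"slide": [0.28,-0.13,0],"spin": -12.5,"gripper": 1},
    {"slide": [0.28,-0.13,0],"spin": -12.5,"gripper": 1}
  ]
}}

```text
t: 23.43
tool_pos: [0.481, 0.1623, 0.2807]
tool_rot: [-2.299, -2.136, 0.004]
contact_force: [-0.5, -0.2, -0.2]
opening: 0.0853
grip_force: 0.0
```

Call:
{"fn": "arm_command", "kwargs": {
  "increments": [
    {"slide": [0.189,-0.011,0.04],"spin": 0,"gripper": 1},
    {"slide": [0.189,-0.011,0.04],"spin": 0,"gripper": 1},
    {"slide": [0.189,-0.011,0.04],"spin": 0,"gripper": 1},
    {"slide": [0.189,-0.011,0.04],"spin": 0,"gripper": 1},
    {"slide": [0.189,-0.011,0.04],"spin": 0,"gripper": 1},
    {"slide": [0.189,-0.011,0.04],"spin": 0,"gripper": 1},
    {"slide": [0.189,-0.011,0.04],"spin": 0,"gripper": 1},
    {"slide": [0.189,-0.011,0.04],"spin": 0,"gripper": 1}
  ]
}}

```text
t: 24.1
tool_pos: [0.486, 0.3473, 0.2414]
tool_rot: [-2.305, -2.134, 0.005]
contact_force: [-0.6, -0.9, 0.0]
opening: 0.0855
grip_force: 0.0
```

Call:
{"fn": "arm_command", "kwargs": {
  "increments": [
    {"slide": [0,0.001,0.04],"spin": 0,"gripper": 1},
    {"slide": [0,0.001,0.08],"spin": 0,"gripper": 1},
    {"slide": [0,0.001,0.112],"spin": 0,"gripper": 1},
    {"slide": [0,0.001,0.112],"spin": 0,"gripper": 1},
    {"slide": [0,0.001,0.112],"spin": 0,"gripper": 1}
  ],
  "newtons": 50
}}

```text
t: 24.52
tool_pos: [0.4866, 0.3461, 0.1295]
tool_rot: [-2.306, -2.132, 0.008]
contact_force: [0.4, 0.0, 0.3]
opening: 0.0855
grip_force: 0.0
```

Call:
{"fn": "arm_command", "kwargs": {
  "increments": [
    {"slide": [0,0,0],"spin": 0,"gripper": -1},
    {"slide": [0,0,0],"spin": 0,"gripper": -1},
    {"slide": [0,0,0],"spin": 0,"gripper": -1},
    {"slide": [0,0,0],"spin": 0,"gripper": -1},
    {"slide": [0,0,0],"spin": 0,"gripper": -1},
    {"slide": [0,0,0],"spin": 0,"gripper": -1},
    {"slide": [0,0,0],"spin": 0,"gripper": -1}
  ]
}}

```text
t: 25.1
tool_pos: [0.489, 0.3484, 0.1331]
tool_rot: [2.304, 2.134, 0.006]
contact_force: [4.7, -1.2, 4.4]
opening: 0.0217
grip_force: 53.6
```

Call:
{"fn": "arm_command", "kwargs": {
  "increments": [
    {"slide": [-0.012,0,0],"spin": 0,"gripper": -1},
    {"slide": [-0.028,0,0],"spin": 0,"gripper": -1},
    {"slide": [-0.044,0,0],"spin": 0,"gripper": -1},
    {"slide": [-0.06,0,0],"spin": 0,"gripper": -1},
    {"slide": [-0.076,0,0],"spin": 0,"gripper": -1},
    {"slide": [-0.092,0,0],"spin": 0,"gripper": -1}
  ]
}}

```text
t: 25.6
tool_pos: [0.482, 0.2567, 0.1331]
tool_rot: [2.304, 2.134, 0.008]
contact_force: [6.5, 3.1, 2.1]
opening: 0.0213
grip_force: 53.3
```

Call:
{"fn": "arm_command", "kwargs": {
  "increments": [
    {"slide": [-0.01,0,0],"spin": 0,"gripper": -1},
    {"slide": [-0.016,0,0],"spin": 0,"gripper": -1},
    {"slide": [-0.019,0,0],"spin": 0,"gripper": -1},
    {"slide": [-0.02,0,0],"spin": 0,"gripper": -1},
    {"slide": [-0.02,0,0],"spin": 0,"gripper": -1}
  ]
}}

```text
t: 26.02
tool_pos: [0.4807, 0.2392, 0.1331]
tool_rot: [-2.304, -2.133, -0.016]
contact_force: [7.6, 13.6, -0.3]
opening: 0.0215
grip_force: 52.8
```

Call:
{"fn": "arm_command", "kwargs": {
  "increments": [
    {"slide": [0.012,0,0],"spin": 0,"gripper": -1},
    {"slide": [0.028,0,0],"spin": 0,"gripper": -1},
    {"slide": [0.044,0,0],"spin": 0,"gripper": -1},
    {"slide": [0.06,0,0],"spin": 0,"gripper": -1},
    {"slide": [0.076,0,0],"spin": 0,"gripper": -1},
    {"slide": [0.092,0,0],"spin": 0,"gripper": -1},
    {"slide": [0.106,0,0],"spin": 0,"gripper": -1},
    {"slide": [0.112,0,0],"spin": 0,"gripper": -1}
  ]
}}

```text
t: 26.68
tool_pos: [0.4891, 0.3487, 0.133]
tool_rot: [2.301, 2.134, 0.002]
contact_force: [3.0, -21.7, 17.4]
opening: 0.0214
grip_force: 55.6
```

Call:
{"fn": "arm_command", "kwargs": {
  "increments": [
    {"slide": [0.002,0,0],"spin": 0,"gripper": -1},
    {"slide": [0.004,0,0],"spin": 0,"gripper": -1},
    {"slide": [0.004,0,0],"spin": 0,"gripper": -1},
    {"slide": [0.004,0,0],"spin": 0,"gripper": -1}
  ]
}}

```text
t: 27.02
tool_pos: [0.4892, 0.3491, 0.133]
tool_rot: [2.3, 2.131, -0.007]
contact_force: [0.5, -15.3, 12.5]
opening: 0.0214
grip_force: 54.9
```

Call:
{"fn": "arm_command", "kwargs": {
  "increments": [
    {"slide": [-0.002,0,-0.002],"spin": 0,"gripper": 1},
    {"slide": [-0.002,0,-0.002],"spin": 0,"gripper": 1},
    {"slide": [-0.002,0,-0.002],"spin": 0,"gripper": 1},
    {"slide": [-0.002,0,-0.002],"spin": 0,"gripper": 1},
    {"slide": [-0.002,0,-0.04],"spin": 0,"gripper": 1},
    {"slide": [-0.002,0,-0.08],"spin": 0,"gripper": 1},
    {"slide": [-0.002,0,-0.12],"spin": 0,"gripper": 1},
    {"slide": [-0.002,0,-0.12],"spin": 0,"gripper": 1}
  ]
}}

```text
t: 27.68
tool_pos: [0.4908, 0.3524, 0.2615]
tool_rot: [2.302, 2.133, 0.023]
contact_force: [0.5, 0.9, 1.1]
opening: 0.0853
grip_force: 0.0
```

Call:
{"fn": "arm_command", "kwargs": {
  "increments": [
    {"slide": [-0.326,0,0.03],"spin": 0,"gripper": 1},
    {"slide": [-0.326,0,0.03],"spin": 0,"gripper": 1},
    {"slide": [-0.326,0,0.03],"spin": 0,"gripper": 1},
    {"slide": [-0.326,0,0.03],"spin": 0,"gripper": 1},
    {"slide": [-0.326,0,0.03],"spin": 0,"gripper": 1},
    {"slide": [-0.326,0,0.03],"spin": 0,"gripper": 1},
    {"slide": [-0.326,0,0.03],"spin": 0,"gripper": 1},
    {"slide": [-0.326,0,0.03],"spin": 0,"gripper": 1}
  ]
}}

```text
t: 28.35
tool_pos: [0.4619, 0.0233, 0.2207]
tool_rot: [-2.304, -2.135, 0.0]
contact_force: [0.0, 0.4, -0.5]
opening: 0.0856
grip_force: 0.0
```

```bash
python3 - <<'E'
from h import *
s=snap("wrist","pics/w13.png"); print(s["o"]["tool_pos"],s["o"]["tool_rot"])
u,v=map(int,proj(s,[.4655,.0355,.042])); g=cv2.cvtColor(s["f"],cv2.COLOR_RGB2GRAY); r=24; w=g[v-r:v+r,u-r:u+r]
print(w[::5,::5])
n,l,st,ce=cv2.connectedComponentsWithStats((w<105).astype(np.uint8))
for i in range(1,n):
    if st[i,4]>60: print("hole",st[i].tolist(),onz(s,ce[i][0]+u-r,ce[i][1]+v-r,.042).round(4))
E
```

```text
[0.46191296 0.02329767 0.22065878] [-2.30448454e+00 -2.13472191e+00  4.67465733e-04]
[[224 227 224 228 227 226 229 227 226 229]
 [222 224 224 227 228 225 229 226 227 227]
 [221 224 224 227 226 226 227 225 225 228]
 [188 188 205 209 146  98 167 227 224 226]
 [152 150 156  88  75  72  78 170 222 225]
 [152 150 152  67  73  71  72  69 201 219]
 [151 151 149  99  66  66  64 128 152 155]
 [153 151 149 154 126 109 131 151 149 153]
 [148 149 148 152 153 151 154 153 151 153]
 [148 147 144 152 149 146 151 151 148 150]]
hole [14, 15, 23, 20, 358] [0.4653 0.0349 0.042 ]
```

Call:
{"fn": "arm_command", "kwargs": {
  "increments": [
    {"slide": [-0.001,0.0025,0.04],"spin": 0,"gripper": 1},
    {"slide": [-0.001,0.0025,0.08],"spin": 0,"gripper": 1},
    {"slide": [-0.001,0.0025,0.11],"spin": 0,"gripper": 1},
    {"slide": [-0.001,0.0025,0.129],"spin": 0,"gripper": 1},
    {"slide": [-0.001,0.0025,0.129],"spin": 0,"gripper": 1},
    {"slide": [-0.001,0.0025,0.129],"spin": 0,"gripper": 1}
  ]
}}

```text
t: 28.9
tool_pos: [0.4643, 0.0242, 0.0912]
tool_rot: [-2.303, -2.133, 0.003]
contact_force: [0.3, 0.4, 0.8]
opening: 0.0853
grip_force: 0.0
```

Call:
{"fn": "arm_command", "kwargs": {
  "increments": [
    {"slide": [0,0,0],"spin": 0,"gripper": -1},
    {"slide": [0,0,0],"spin": 0,"gripper": -1},
    {"slide": [0,0,0],"spin": 0,"gripper": -1},
    {"slide": [0,0,0],"spin": 0,"gripper": -1}
  ],
  "newtons": 80
}}

```text
t: 29.23
tool_pos: [0.4673, 0.0238, 0.0951]
tool_rot: [2.302, 2.132, 0.005]
contact_force: [0.2, 0.4, 6.6]
opening: 0.0582
grip_force: 86.9
```

Call:
{"fn": "arm_command", "kwargs": {
  "increments": [
    {"slide": [0,0,-0.01],"spin": 0,"gripper": -1},
    {"slide": [0,0,-0.02],"spin": 0,"gripper": -1},
    {"slide": [0,0,-0.03],"spin": 0,"gripper": -1},
    {"slide": [0,0,-0.05],"spin": 0,"gripper": -1},
    {"slide": [0,0,-0.07],"spin": 0,"gripper": -1},
    {"slide": [0,0,-0.07],"spin": 0,"gripper": -1},
    {"slide": [0,0,-0.07],"spin": 0,"gripper": -1}
  ]
}}

```text
t: 29.82
tool_pos: [0.4661, 0.0237, 0.1641]
tool_rot: [2.303, 2.133, 0.004]
contact_force: [-0.1, 0.3, -2.1]
opening: 0.0584
grip_force: 86.2
```

Call:
{"fn": "arm_command", "kwargs": {
  "increments": [
    {"slide": [-0.204,0.16,0],"spin": 12.5,"gripper": -1},
    {"slide": [-0.204,0.16,0],"spin": 12.5,"gripper": -1},
    {"slide": [-0.204,0.16,0],"spin": 12.5,"gripper": -1},
    {"slide": [-0.204,0.16,0],"spin": 12.5,"gripper": -1},
    {"slide": [-0.204,0.16,0],"spin": 12.5,"gripper": -1},
    {"slide": [-0.204,0.16,0],"spin": 12.5,"gripper": -1},
    {"slide": [-0.204,0.16,0],"spin": 12.5,"gripper": -1},
    {"slide": [-0.204,0.16,0],"spin": 12.5,"gripper": -1}
  ]
}}

```text
t: 30.48
tool_pos: [0.6095, -0.1942, 0.1605]
tool_rot: [-2.525, -1.866, 0.002]
contact_force: [-0.4, 0.7, -1.7]
opening: 0.0579
grip_force: 86.4
```

Call:
{"fn": "arm_command", "kwargs": {
  "increments": [
    {"slide": [0,0,0.03],"spin": 0,"gripper": -1},
    {"slide": [0,0,0.05],"spin": 0,"gripper": -1},
    {"slide": [0,0,0.06],"spin": 0,"gripper": -1},
    {"slide": [0,0,0.06],"spin": 0,"gripper": -1},
    {"slide": [0,0,0.06],"spin": 0,"gripper": -1},
    {"slide": [0,0,0.06],"spin": 0,"gripper": -1}
  ]
}}

```text
t: 30.98
tool_pos: [0.6097, -0.1915, 0.1037]
tool_rot: [2.522, 1.871, 0.001]
contact_force: [0.3, -0.7, -1.3]
opening: 0.0584
grip_force: 86.3
```

```bash
python3 - <<'E'
from h import *
s=snap("wrist","pics/w14.png"); o=s["o"]; print(o["t"],o["tool_pos"],o["tool_rot"],o["opening"]); held(s)
E
```

```text
30.9833 [ 0.60967111 -0.19147909  0.1036572 ] [2.52182734e+00 1.87102675e+00 1.40631263e-03] 0.058388358536966306
held [38, 43, 44, 40, 1365] [0.0132 0.0004 0.0528]
```

Call:
{"fn": "arm_command", "kwargs": {
  "increments": [
    {"slide": [0,0,0.006],"spin": 0,"gripper": -1},
    {"slide": [0,0,0.012],"spin": 0,"gripper": -1},
    {"slide": [0,0,0.016],"spin": 0,"gripper": -1},
    {"slide": [0,0,0.018],"spin": 0,"gripper": -1},
    {"slide": [0,0,0.02],"spin": 0,"gripper": -1},
    {"slide": [0,0,0.021],"spin": 0,"gripper": -1},
    {"slide": [0,0,0.021],"spin": 0,"gripper": -1}
  ]
}}

```text
t: 31.62
tool_pos: [0.6099, -0.1921, 0.0851]
tool_rot: [-2.523, -1.872, 0.0]
contact_force: [-8.6, 3.2, 16.3]
opening: 0.0578
grip_force: 88.5
```

Call:
{"fn": "arm_command", "kwargs": {
  "increments": [
    {"slide": [0,0,-0.003],"spin": 0,"gripper": 1},
    {"slide": [0,0,-0.003],"spin": 0,"gripper": 1},
    {"slide": [0,0,-0.003],"spin": 0,"gripper": 1},
    {"slide": [0,0,-0.003],"spin": 0,"gripper": 1},
    {"slide": [0,0,-0.04],"spin": 0,"gripper": 1},
    {"slide": [0,0,-0.08],"spin": 0,"gripper": 1},
    {"slide": [0,0,-0.12],"spin": 0,"gripper": 1},
    {"slide": [0,0,-0.12],"spin": 0,"gripper": 1}
  ]
}}

```text
t: 32.28
tool_pos: [0.6133, -0.1936, 0.2116]
tool_rot: [2.512, 1.863, 0.012]
contact_force: [1.7, -1.2, 2.4]
opening: 0.0854
grip_force: 0.0
```

Call:
{"fn": "arm_command", "kwargs": {
  "increments": [
    {"slide": [0.09,-0.02,-0.19],"spin": 0,"gripper": 1},
    {"slide": [0.09,-0.02,-0.19],"spin": 0,"gripper": 1},
    {"slide": [0.09,-0.02,-0.19],"spin": 0,"gripper": 1},
    {"slide": [0.09,-0.02,-0.19],"spin": 0,"gripper": 1},
    {"slide": [0.09,-0.02,-0.19],"spin": 0,"gripper": 1},
    {"slide": [0.09,-0.02,-0.19],"spin": 0,"gripper": 1},
    {"slide": [0.09,-0.02,-0.19],"spin": 0,"gripper": 1},
    {"slide": [0.09,-0.02,-0.19],"spin": 0,"gripper": 1}
  ]
}}

```text
t: 32.95
tool_pos: [0.6162, -0.0998, 0.3907]
tool_rot: [-2.523, -1.871, 0.001]
contact_force: [0.3, -0.3, -1.3]
opening: 0.0854
grip_force: 0.0
```

```bash
python3 - <<'E'
from h import *
s=snap("wrist","pics/w15.png"); o=s["o"]; print(o["t"],o["tool_pos"],o["tool_rot"]); np.save("C15.npy",s["C"])
jigcheck(s)
d=snap("side","pics/side1.png"); np.save("Cside.npy",d["C"])
a=cv2.resize(s["f"],(640,480),interpolation=cv2.INTER_CUBIC)
u,v=503/1.5625,292/1.5625
b=cv2.resize(d["f"][150:240,260:380],(640,480),interpolation=cv2.INTER_CUBIC)
cv2.imwrite("pics/w15b.png",a[:,:,::-1]); cv2.imwrite("pics/side1b.png",b[:,:,::-1])
E
```

```text
32.95 [ 0.61620197 -0.09981414  0.39068155] [-2.52310014e+00 -1.87137376e+00  6.51298395e-04]
pad 744 [260, 252, 24, 33] [ 0.5858 -0.274 ]
```

View pics/w15b.png

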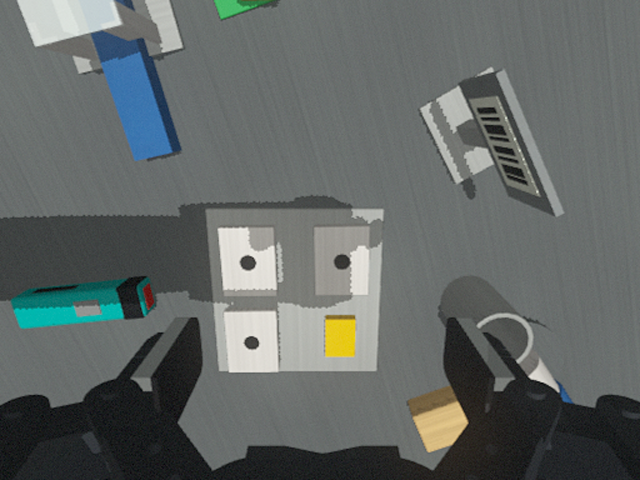

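View pics/side1b.png

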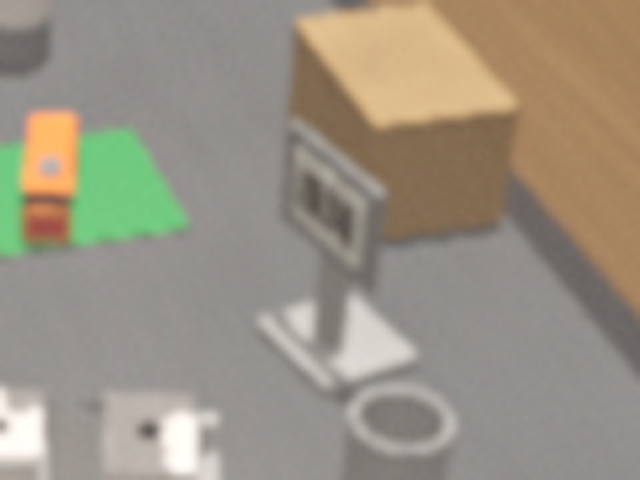

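All three plates lie on rests, holes at (248,263),(342,262),(251,343); the panel with the barcode is at (505,145) in the wrist view and (328,200) in the side crop. The scanner is still on its mat.

```bash
python3 - <<'E'
from h import *
s=dict(C=np.load("C15.npy"),F=192/np.tan(np.radians(59.9719/2)),cx=257.8865,cy=195.2151)
im=cv2.imread("pics/w15.png"); h=cv2.cvtColor(im,cv2.COLOR_BGR2HSV)
for P in ((342,262,'B'),(248,263,'A'),(251,343,'C')): print(P[2],onz(s,P[0]/1.25,P[1]/1.25,.032).round(4))
x0,y0=366,60; c=im[y0:y0+120,x0:x0+90]; hs=h[y0:y0+120,x0:x0+90]
print("label col",im[int(96),int(394)],im[115,412],im[140,425])
from scipy.optimize import least_squares
b=im.astype(int); sat=b[...,2]-b[...,0]
m=((sat>12)&(b[...,2]>110))[y0:y0+120,x0:x0+90].astype(np.uint8)
m=cv2.morphologyEx(m,cv2.MORPH_CLOSE,np.ones((7,7)))
n,l,st,ce=cv2.connectedComponentsWithStats(m); i=1+np.argmax(st[1:,4]); print(st[i])
cn=max(cv2.findContours((l==i).astype(np.uint8),cv2.RETR_EXTERNAL,cv2.CHAIN_APPROX_NONE)[0],key=cv2.contourArea)
q=cv2.approxPolyDP(cv2.convexHull(cn),5,True)[:,0]+[x0,y0]; print(q.tolist())
mask=np.zeros(im.shape[:2],np.uint8); mask[y0:y0+120,x0:x0+90]=(l==i)
ma=mask.astype(bool); vv,uu=np.nonzero(ma)
def quad(p):
    x,y,a=p; d=np.array([-np.sin(a),np.cos(a)])
    return [proj(s,[x+d[0]*e,y+d[1]*e,z]) for e,z in ((-.04,.102),(.04,.102),(.04,.158),(-.04,.158))]
def cost(p):
    k=np.zeros((384*4,512*4),np.uint8); cv2.fillConvexPoly(k,np.int32(np.array(quad(p))*4+2),255)
    k=cv2.resize(k,(512,384),interpolation=cv2.INTER_AREA)/255.
    return np.abs(k-ma).sum()
from scipy.optimize import minimize
best=min((minimize(cost,[.77,-.085,a],method="Nelder-Mead",options=dict(initial_simplex=[[.77,-.085,a],[.79,-.085,a],[.77,-.065,a],[.77,-.085,a+.15]])) for a in (-.2,0,.15)),key=lambda r:r.fun)
print(best.x,np.degrees(best.x[2]),best.fun,ma.sum(),np.round(quad(best.x),1).tolist())
E
```

```text
B [ 0.6147 -0.1811  0.032 ]
A [ 0.5158 -0.1524  0.032 ]
C [ 0.4855 -0.2466  0.032 ]
label col [54 60 61] [108 119 116] [100 103 102]Traceback (most recent call last):
  File "<stdin>", line 11, in <module>
    return _wrapfunc(a, 'argmax', axis=axis, out=out, **kwds)
    return bound(*args, **kwds)
ValueError: attempt to get argmax of an empty sequence
```

```bash
python3 - <<'E'
import cv2
a=cv2.imread("pics/w15.png")[50:178,330:460]; cv2.imwrite("pics/w15c.png",cv2.resize(a,(609,600),interpolation=cv2.INTER_CUBIC))
E
```

View pics/w15c.png

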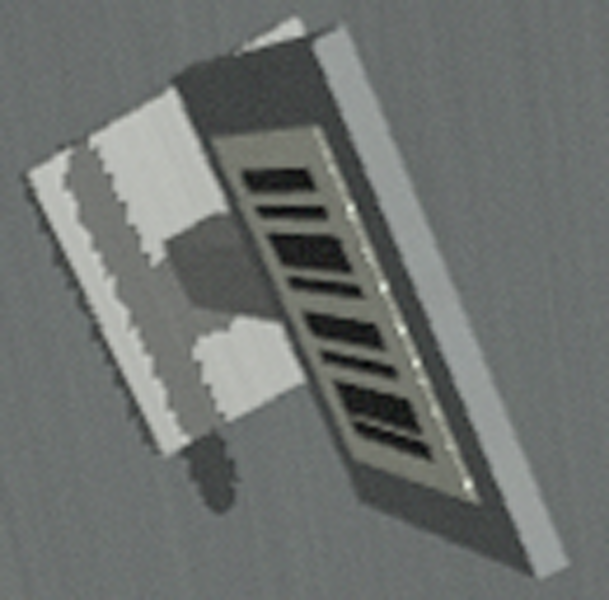

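The zoomed label has corners at (212,137),(320,126),(479,501),(356,459); the panel face's top edge runs (312,38) to (535,578).

```bash
python3 - <<'E'
from h import *
from scipy.optimize import least_squares
s=dict(C=np.load("C15.npy"),F=192/np.tan(np.radians(59.9719/2)),cx=257.8865,cy=195.2151)
px=np.array([(320,126),(479,501),(212,137),(356,459),(312,38),(535,578),(175,82),(360,497)])/4.6875+[330,50]
H=np.array([(.04,.158),(-.04,.158),(.04,.102),(-.04,.102),(.055,.17),(-.055,.17),(.055,.09),(-.055,.09)])
def f(p): 
    d=np.array([-np.sin(p[2]),np.cos(p[2])])
    return (np.array([proj(s,[*(p[:2]+d*e),z]) for e,z in H])-px).ravel()
r=least_squares(f,[.77,-.085,0]); print(r.x.round(4),np.degrees(r.x[2]),r.fun.round(1))
sd=snap("side"); sc=snap("scene")
ob=[b for b in blobs(sc,"orange")][0]; print(ob[1:3],onz(sc,*ob[2],.034).round(3))
L=r.x; print("side px of label",np.array(proj(sd,[L[0],L[1],.13])), "crop", (np.array(proj(sd,[L[0],L[1],.13]))-[260,150])*[640/120,480/90])
n=np.array([np.cos(L[2]),np.sin(L[2])]); print("scanner centre at scan",L[:2]-n*.195)
E
```

```text
[ 0.7665 -0.0898  0.2255] 12.920464422625026 [-0.1 -0.2 -0.3 -0.2  0.8 -0.   0.  -0.8  0.3  0.9  0.5  0.2 -1.1 -1.1
 -0.2  1. ]
([270, 224, 40, 30], [291.3, 238.6]) [0.639 0.184 0.034]
side px of label [321.20141395 188.03541659] crop [326.40754107 202.85555514]
scanner centre at scan [ 0.57646272 -0.13342437]
```

Side view agrees with the label fit (label at (0.7665, -0.0898), pointing direction 12.9°). Now over the scanner.

Call:
{"fn": "arm_command", "kwargs": {
  "increments": [
    {"slide": [0.253,-0.066,0.14],"spin": 0,"gripper": 1},
    {"slide": [0.253,-0.066,0.14],"spin": 0,"gripper": 1},
    {"slide": [0.253,-0.066,0.14],"spin": 0,"gripper": 1},
    {"slide": [0.253,-0.066,0.14],"spin": 0,"gripper": 1},
    {"slide": [0.253,-0.066,0.14],"spin": 0,"gripper": 1},
    {"slide": [0.253,-0.066,0.14],"spin": 0,"gripper": 1},
    {"slide": [0.253,-0.066,0.14],"spin": 0,"gripper": 1},
    {"slide": [0.253,-0.066,0.14],"spin": 0,"gripper": 1}
  ]
}}

```text
t: 33.82
tool_pos: [0.6236, 0.1656, 0.2446]
tool_rot: [-2.514, -1.873, 0.012]
contact_force: [-0.6, -0.7, -0.9]
opening: 0.0853
grip_force: 0.0
```

```bash
python3 - <<'E'
from h import *
s=snap("wrist","pics/w16.png"); o=s["o"]; print(o["t"],o["tool_pos"],o["tool_rot"]); np.save("C16.npy",s["C"])
cv2.imwrite("pics/w16b.png",cv2.resize(s["f"][:,:,::-1],(800,600),interpolation=cv2.INTER_CUBIC))
E
```

```text
33.8167 [0.62363831 0.16562756 0.24464862] [-2.51427775 -1.87253468  0.01159723]
```

View pics/w16b.png

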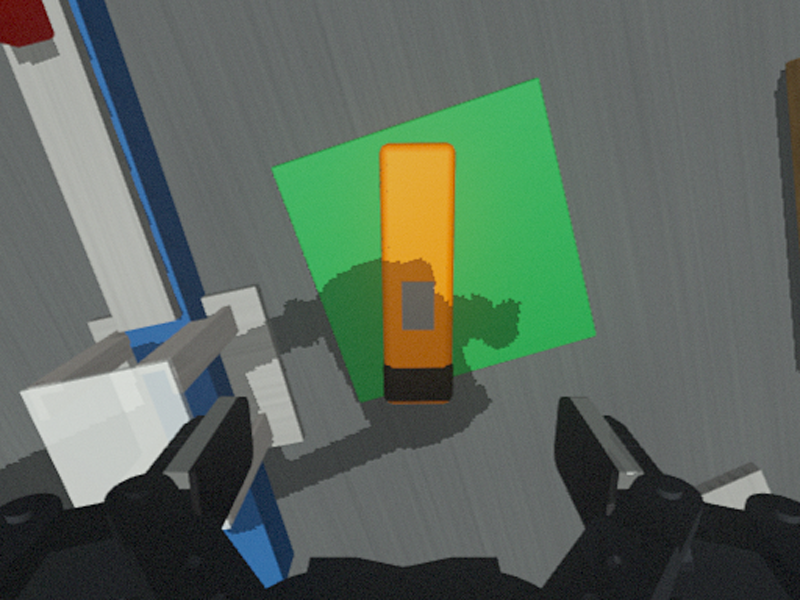

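The scanner is parallel to the tool: top-face corners (380,145),(454,144),(452,402),(384,402); nose at the bottom.

```bash
python3 - <<'E'
from h import *
s=snap("wrist"); o=s["o"]; Rt=R.from_rotvec(o["tool_rot"]).as_matrix()
print(o["t"],o["tool_pos"],o["tool_rot"])
C=np.load("C16.npy"); s["C"]=C
k=1.5625
P=[onz(s,u/k,v/k,.037) for u,v in ((380,145),(454,144),(452,402),(384,402))]; c=np.mean(P,0)
ax=(P[2]+P[3]-P[0]-P[1])/2; print("centre",c.round(4),"axis",np.degrees(np.arctan2(ax[1],ax[0])),np.linalg.norm(ax))
M=[onz(s,u/k,v/k,.003) for u,v in ((272,167),(539,79),(596,335),(361,402))]; print("mat",np.mean(M,0).round(4),np.mean([M[0],M[2]],0),np.mean([M[1],M[3]],0))
print("tool delta",(Rt.T@(c-o["tool_pos"])).round(4))
E
```

```text
33.8667 [0.6242341  0.16408464 0.24592072] [-2.51611772 -1.87321223  0.01111875]
centre [0.6305 0.165  0.037 ] axis -105.91806359900816 0.14625038360267353
mat [0.6474 0.1688 0.003 ] [0.6474467  0.16910517 0.003     ] [0.64741277 0.16852653 0.003     ]
tool delta [0.0033 0.0074 0.2089]
```

Call:
{"fn": "arm_command", "kwargs": {
  "increments": [
    {"slide": [0.0045,0.003,0.04],"spin": 0,"gripper": 1},
    {"slide": [0.0045,0.003,0.08],"spin": 0,"gripper": 1},
    {"slide": [0.0045,0.003,0.12],"spin": 0,"gripper": 1},
    {"slide": [0.0045,0.003,0.15],"spin": 0,"gripper": 1},
    {"slide": [0.0045,0.003,0.168],"spin": 0,"gripper": 1},
    {"slide": [0.0045,0.003,0.168],"spin": 0,"gripper": 1},
    {"slide": [0.0045,0.003,0.168],"spin": 0,"gripper": 1}
  ]
}}

```text
t: 34.5
tool_pos: [0.6308, 0.1632, 0.0831]
tool_rot: [-2.525, -1.868, 0.002]
contact_force: [0.2, 0.1, 0.9]
opening: 0.085
grip_force: 0.0
```

Call:
{"fn": "arm_command", "kwargs": {
  "increments": [
    {"slide": [0,0,0],"spin": 0,"gripper": -1},
    {"slide": [0,0,0],"spin": 0,"gripper": -1},
    {"slide": [0,0,0],"spin": 0,"gripper": -1},
    {"slide": [0,0,0],"spin": 0,"gripper": -1},
    {"slide": [0,0,0],"spin": 0,"gripper": -1},
    {"slide": [0,0,0],"spin": 0,"gripper": -1}
  ],
  "newtons": 80
}}

```text
t: 35.0
tool_pos: [0.6322, 0.165, 0.0858]
tool_rot: [2.522, 1.87, 0.005]
contact_force: [0.5, 0.2, 6.5]
opening: 0.0386
grip_force: 83.1
```

```bash
python3 - <<'E'
from h import *
s=snap("wrist","pics/w17.png"); o=s["o"]; print(o["t"],o["tool_pos"],o["tool_rot"],o["opening"],o["grip_force"])
h=cv2.cvtColor(s["f"],cv2.COLOR_RGB2HSV); m=cv2.inRange(h,(5,150,70),(20,255,255))
v,u=np.nonzero(m); Rt=R.from_rotvec(o["tool_rot"]).as_matrix()
for vv in range(v.min(),v.max()+1,20):
    c=u[v==vv]
    if len(c): print(vv,c.min(),c.max(),len(c))
print(v.min(),v.max())
for vv in (v.min(),v.min()+3): print("tail edge tool",(Rt.T@(onz(s,258,vv,.037)-o["tool_pos"])).round(4))
E
```

```text
35.0 [0.63215455 0.16504173 0.08582678] [2.52187553 1.87009984 0.00517634] 0.03863404827834016 83.14039707183838
95 217 299 83
115 203 311 109
135 204 310 107
155 205 309 105
175 206 308 103
195 207 308 102
215 208 307 100
235 209 306 98
255 209 306 98
275 212 304 93
295 213 303 47
315 213 303 48
335 214 302 47
355 215 301 87
95 362
tail edge tool [0.074  0.0006 0.0489]
tail edge tool [0.073  0.0006 0.0489]
```

Call:
{"fn": "arm_command", "kwargs": {
  "increments": [
    {"slide": [0,0,-0.01],"spin": 0,"gripper": -1},
    {"slide": [0,0,-0.03],"spin": 0,"gripper": -1},
    {"slide": [0,0,-0.06],"spin": 0,"gripper": -1},
    {"slide": [0,0,-0.09],"spin": 0,"gripper": -1},
    {"slide": [0,0,-0.113],"spin": 0,"gripper": -1},
    {"slide": [0,0,-0.113],"spin": 0,"gripper": -1}
  ]
}}

```text
t: 35.55
tool_pos: [0.6334, 0.1654, 0.2036]
tool_rot: [2.519, 1.868, 0.015]
contact_force: [1.6, 0.0, -1.0]
opening: 0.0383
grip_force: 82.4
```

Call:
{"fn": "arm_command", "kwargs": {
  "increments": [
    {"slide": [-0.038,0.004,0],"spin": -6,"gripper": -1},
    {"slide": [-0.076,0.008,0],"spin": -12,"gripper": -1},
    {"slide": [-0.114,0.012,0],"spin": -18,"gripper": -1},
    {"slide": [-0.152,0.016,0],"spin": -24,"gripper": -1},
    {"slide": [-0.19,0.02,0],"spin": -30,"gripper": -1},
    {"slide": [-0.228,0.024,0],"spin": -36,"gripper": -1},
    {"slide": [-0.266,0.028,0],"spin": -42,"gripper": -1},
    {"slide": [-0.302,0.033,0],"spin": -48,"gripper": -1}
  ]
}}

```text
t: 36.22
tool_pos: [0.5728, -0.1351, 0.1947]
tool_rot: [-1.536, -2.737, 0.001]
contact_force: [0.3, -0.2, -0.4]
opening: 0.0384
grip_force: 82.1
```

Call:
{"fn": "arm_command", "kwargs": {
  "increments": [
    {"slide": [0,0,0],"spin": -6,"gripper": -1},
    {"slide": [0,0,0],"spin": -12,"gripper": -1},
    {"slide": [0,0,0],"spin": -18,"gripper": -1},
    {"slide": [0,0,0],"spin": -24,"gripper": -1},
    {"slide": [0,0,0],"spin": -30,"gripper": -1},
    {"slide": [0,0,0],"spin": -36,"gripper": -1},
    {"slide": [0,0,0],"spin": -42,"gripper": -1},
    {"slide": [0,0,0],"spin": -48,"gripper": -1}
  ]
}}

```text
t: 36.88
tool_pos: [0.5735, -0.1333, 0.1945]
tool_rot: [-0.29, -3.125, -0.001]
contact_force: [0.3, -0.3, -2.6]
opening: 0.0384
grip_force: 82.0
```

Call:
{"fn": "arm_command", "kwargs": {
  "increments": [
    {"slide": [0,0,0],"spin": -6,"gripper": -1},
    {"slide": [0,0,0],"spin": -12,"gripper": -1},
    {"slide": [0,0,0],"spin": -18,"gripper": -1},
    {"slide": [0,0,0],"spin": -23.8,"gripper": -1},
    {"slide": [0,0,0],"spin": -23.8,"gripper": -1},
    {"slide": [0,0,0],"spin": -23.8,"gripper": -1},
    {"slide": [0,0,0],"spin": -23.8,"gripper": -1}
  ]
}}

```text
t: 37.47
tool_pos: [0.5741, -0.1335, 0.1955]
tool_rot: [0.35, -3.121, -0.001]
contact_force: [0.8, 0.7, -2.1]
opening: 0.0387
grip_force: 82.0
```

```bash
python3 - <<'E'
from h import *
s=snap("wrist","pics/w18.png"); o=s["o"]; print(o["t"],o["tool_pos"],o["tool_rot"],o["opening"],o["grip_force"])
Rt=R.from_rotvec(o["tool_rot"]).as_matrix(); print("nose dir",-Rt[:,0],np.degrees(np.arctan2(-Rt[1,0],-Rt[0,0])))
h=cv2.cvtColor(s["f"],cv2.COLOR_RGB2HSV); m=cv2.inRange(h,(5,150,70),(20,255,255))
v,u=np.nonzero(m)
for vv in (115,155,195,235,275): c=u[v==vv]; print(vv,c.min(),c.max())
print(v.min(),v.max())
z=o["tool_pos"][2]-.0488
print("tail",(Rt.T@(onz(s,258,v.min(),z)-o["tool_pos"])).round(4))
c=o["tool_pos"]-Rt[:,0]*.001+Rt[:,2]*.0658; f=c-Rt[:,0]*.195; print("centre",c.round(4),"focus",f.round(4),"label",[.7665,-.0898,.13])
d=snap("side","pics/side2.png"); n=d["f"][130:240,230:380]; cv2.imwrite("pics/side2b.png",cv2.resize(n,(800,587),interpolation=cv2.INTER_CUBIC)[:,:,::-1])
E
```

```text
37.4667 [ 0.57408533 -0.13354117  0.19550699] [ 3.49760199e-01 -3.12072631e+00 -1.00785331e-03] 0.038668548350109244 82.04400300979614
nose dir [ 0.97518848  0.22137269 -0.00124764] 12.789680546088604
115 203 311
155 205 310
195 207 308
235 209 306
275 212 304
95 362
tail [ 0.074  -0.0005  0.0489]
centre [ 0.575  -0.1333  0.1297] focus [ 0.7651 -0.0901  0.1295] label [0.7665, -0.0898, 0.13]
```

View pics/side2b.png

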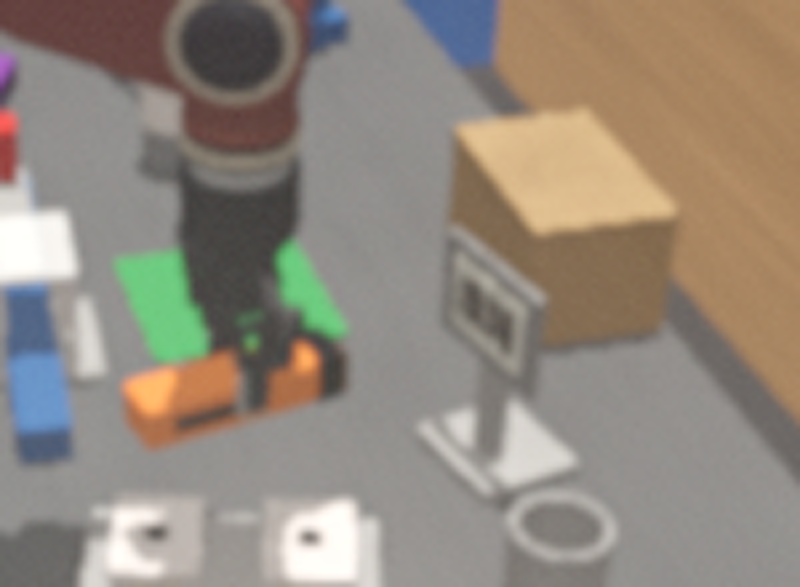

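The nose points at the label, with the reading point within about 2 mm of its centre. I hold for over 2 s.

Call:
{"fn": "arm_command", "kwargs": {
  "increments": [
    {"slide": [0,0,0],"spin": 0,"gripper": -1},
    {"slide": [0,0,0],"spin": 0,"gripper": -1},
    {"slide": [0,0,0],"spin": 0,"gripper": -1},
    {"slide": [0,0,0],"spin": 0,"gripper": -1},
    {"slide": [0,0,0],"spin": 0,"gripper": -1},
    {"slide": [0,0,0],"spin": 0,"gripper": -1},
    {"slide": [0,0,0],"spin": 0,"gripper": -1},
    {"slide": [0,0,0],"spin": 0,"gripper": -1}
  ]
}}

```text
t: 38.23
tool_pos: [0.5745, -0.1337, 0.1964]
tool_rot: [-0.353, 3.122, -0.0]
contact_force: [-0.1, -0.1, -1.2]
opening: 0.0385
grip_force: 82.1
```

Call:
{"fn": "arm_command", "kwargs": {
  "increments": [
    {"slide": [0,0,0],"spin": 0,"gripper": -1},
    {"slide": [0,0,0],"spin": 0,"gripper": -1},
    {"slide": [0,0,0],"spin": 0,"gripper": -1},
    {"slide": [0,0,0],"spin": 0,"gripper": -1},
    {"slide": [0,0,0],"spin": 0,"gripper": -1},
    {"slide": [0,0,0],"spin": 0,"gripper": -1},
    {"slide": [0,0,0],"spin": 0,"gripper": -1},
    {"slide": [0,0,0],"spin": 0,"gripper": -1}
  ]
}}

```text
t: 38.9
tool_pos: [0.5745, -0.1337, 0.1964]
tool_rot: [0.353, -3.122, 0.0]
contact_force: [-0.1, 0.2, -1.7]
opening: 0.0383
grip_force: 82.1
```

Call:
{"fn": "arm_command", "kwargs": {
  "increments": [
    {"slide": [0,0,0],"spin": 0,"gripper": -1},
    {"slide": [0,0,0],"spin": 0,"gripper": -1},
    {"slide": [0,0,0],"spin": 0,"gripper": -1},
    {"slide": [0,0,0],"spin": 0,"gripper": -1},
    {"slide": [0,0,0],"spin": 0,"gripper": -1},
    {"slide": [0,0,0],"spin": 0,"gripper": -1},
    {"slide": [0,0,0],"spin": 0,"gripper": -1},
    {"slide": [0,0,0],"spin": 0,"gripper": -1}
  ]
}}

```text
t: 39.57
tool_pos: [0.5745, -0.1338, 0.1964]
tool_rot: [0.353, -3.122, -0.0]
contact_force: [0.6, 0.4, -1.4]
opening: 0.0384
grip_force: 82.1
```

Call:
{"fn": "arm_command", "kwargs": {
  "increments": [
    {"slide": [0,0,0],"spin": 0,"gripper": -1},
    {"slide": [0,0,0],"spin": 0,"gripper": -1},
    {"slide": [0,0,0],"spin": 0,"gripper": -1},
    {"slide": [0,0,0],"spin": 0,"gripper": -1},
    {"slide": [0,0,0],"spin": 0,"gripper": -1},
    {"slide": [0,0,0],"spin": 0,"gripper": -1},
    {"slide": [0,0,0],"spin": 0,"gripper": -1},
    {"slide": [0,0,0],"spin": 0,"gripper": -1}
  ]
}}

```text
t: 40.23
tool_pos: [0.5745, -0.1338, 0.1964]
tool_rot: [0.353, -3.122, 0.0]
contact_force: [1.1, 0.7, -1.0]
opening: 0.0383
grip_force: 82.1
```

```bash
python3 - <<'E'
from h import *
s=snap("wrist","pics/w19.png"); o=s["o"]; print(o["t"],o["tool_pos"],o["tool_rot"],o["opening"],o["grip_force"])
Rt=R.from_rotvec(o["tool_rot"]).as_matrix()
h=cv2.cvtColor(s["f"],cv2.COLOR_RGB2HSV); m=cv2.inRange(h,(5,150,70),(20,255,255))
v,u=np.nonzero(m)
for vv in (115,155,195,235,275): c=u[v==vv]; print(vv,c.min(),c.max())
print(v.min(),v.max(), np.abs(cv2.imread("pics/w18.png").astype(int)-s["f"][...,::-1])[90:360,200:315].mean())
c=o["tool_pos"]-Rt[:,0]*.001+Rt[:,2]*.0658; print("focus",(c-Rt[:,0]*.195).round(4))
E
```

```text
40.2333 [ 0.57454639 -0.13377982  0.19639657] [ 3.53081290e-01 -3.12167894e+00  4.52224053e-05] 0.03826828702692391 82.05463171005249
115 203 311
155 205 310
195 207 308
235 209 306
275 212 304
95 362 3.9858078368223295
focus [ 0.7656 -0.09    0.1306]
```

Call:
{"fn": "arm_command", "kwargs": {
  "increments": [
    {"slide": [-0.017,0.035,0],"spin": 6,"gripper": -1},
    {"slide": [-0.035,0.07,0],"spin": 12,"gripper": -1},
    {"slide": [-0.052,0.105,0],"spin": 18,"gripper": -1},
    {"slide": [-0.07,0.14,0],"spin": 24,"gripper": -1},
    {"slide": [-0.087,0.175,0],"spin": 30,"gripper": -1},
    {"slide": [-0.104,0.21,0],"spin": 36,"gripper": -1},
    {"slide": [-0.122,0.245,0],"spin": 42,"gripper": -1},
    {"slide": [-0.139,0.279,0],"spin": 48,"gripper": -1}
  ]
}}

```text
t: 40.95
tool_pos: [0.6479, 0.1714, 0.1965]
tool_rot: [0.954, 2.993, 0.0]
contact_force: [0.3, -0.5, -1.6]
opening: 0.0385
grip_force: 82.3
```

Call:
{"fn": "arm_command", "kwargs": {
  "increments": [
    {"slide": [0,0,0],"spin": 6,"gripper": -1},
    {"slide": [0,0,0],"spin": 12,"gripper": -1},
    {"slide": [0,0,0],"spin": 18,"gripper": -1},
    {"slide": [0,0,0],"spin": 24,"gripper": -1},
    {"slide": [0,0,0],"spin": 30,"gripper": -1},
    {"slide": [0,0,0],"spin": 36,"gripper": -1},
    {"slide": [0,0,0],"spin": 42,"gripper": -1},
    {"slide": [0,0,0],"spin": 48,"gripper": -1}
  ]
}}

```text
t: 41.62
tool_pos: [0.6477, 0.1693, 0.1962]
tool_rot: [-2.089, -2.346, 0.0]
contact_force: [0.2, -0.5, -1.4]
opening: 0.0386
grip_force: 82.4
```

Call:
{"fn": "arm_command", "kwargs": {
  "increments": [
    {"slide": [0,0,0],"spin": 6,"gripper": -1},
    {"slide": [0,0,0],"spin": 12,"gripper": -1},
    {"slide": [0,0,0],"spin": 18,"gripper": -1},
    {"slide": [0,0,0],"spin": 23.8,"gripper": -1},
    {"slide": [0,0,0],"spin": 23.8,"gripper": -1},
    {"slide": [0,0,0],"spin": 23.8,"gripper": -1},
    {"slide": [0,0,0],"spin": 23.8,"gripper": -1}
  ]
}}

```text
t: 42.2
tool_pos: [0.6477, 0.1693, 0.1963]
tool_rot: [-2.522, -1.874, 0.0]
contact_force: [0.3, -0.4, -1.2]
opening: 0.0386
grip_force: 82.5
```

```bash
python3 - <<'E'
from h import *
s=snap("wrist","pics/w20.png"); o=s["o"]; print(o["t"],o["tool_pos"],o["tool_rot"],o["opening"],o["grip_force"])
h=cv2.cvtColor(s["f"],cv2.COLOR_RGB2HSV); m=cv2.inRange(h,(5,150,70),(20,255,255))
v,u=np.nonzero(m); print(v.min(),v.max(),[ (u[v==k].min(),u[v==k].max()) for k in (115,195,275)])
E
```

```text
42.2 [0.64769119 0.16925579 0.19631831] [-2.52158645e+00 -1.87371308e+00  2.10413281e-04] 0.03856166205578167 82.46126174926758
95 362 [(np.int64(203), np.int64(311)), (np.int64(206), np.int64(308)), (np.int64(212), np.int64(304))]
```

Call:
{"fn": "arm_command", "kwargs": {
  "increments": [
    {"slide": [0,0,0.03],"spin": 0,"gripper": -1},
    {"slide": [0,0,0.06],"spin": 0,"gripper": -1},
    {"slide": [0,0,0.085],"spin": 0,"gripper": -1},
    {"slide": [0,0,0.1],"spin": 0,"gripper": -1},
    {"slide": [0,0,0.106],"spin": 0,"gripper": -1},
    {"slide": [0,0,0.109],"spin": 0,"gripper": -1},
    {"slide": [0,0,0.111],"spin": 0,"gripper": -1},
    {"slide": [0,0,0.111],"spin": 0,"gripper": -1}
  ]
}}

```text
t: 42.92
tool_pos: [0.6488, 0.1694, 0.087]
tool_rot: [2.522, 1.871, 0.004]
contact_force: [-0.5, -0.2, -1.3]
opening: 0.0388
grip_force: 82.4
```

Call:
{"fn": "arm_command", "kwargs": {
  "increments": [
    {"slide": [0,0,0.0],"spin": 0,"gripper": -1},
    {"slide": [0,0,0.001],"spin": 0,"gripper": -1},
    {"slide": [0,0,0.001],"spin": 0,"gripper": -1}
  ]
}}

```text
t: 43.17
tool_pos: [0.6486, 0.1694, 0.0858]
tool_rot: [2.523, 1.87, 0.004]
contact_force: [0.3, -0.3, -0.3]
opening: 0.0386
grip_force: 82.6
```

Call:
{"fn": "arm_command", "kwargs": {
  "increments": [
    {"slide": [0,0,0.001],"spin": 0,"gripper": -1},
    {"slide": [0,0,0.0015],"spin": 0,"gripper": -1},
    {"slide": [0,0,0.0015],"spin": 0,"gripper": -1}
  ]
}}

```text
t: 43.42
tool_pos: [0.6487, 0.1694, 0.0859]
tool_rot: [2.523, 1.871, 0.002]
contact_force: [-3.8, -0.7, 9.6]
opening: 0.0385
grip_force: 83.9
```

Call:
{"fn": "arm_command", "kwargs": {
  "increments": [
    {"slide": [0,0,-0.001],"spin": 0,"gripper": 1},
    {"slide": [0,0,-0.001],"spin": 0,"gripper": 1},
    {"slide": [0,0,-0.001],"spin": 0,"gripper": 1},
    {"slide": [0,0,-0.001],"spin": 0,"gripper": 1},
    {"slide": [0,0,-0.001],"spin": 0,"gripper": 1},
    {"slide": [0,0,-0.001],"spin": 0,"gripper": 1},
    {"slide": [0,0,-0.03],"spin": 0,"gripper": 1},
    {"slide": [0,0,-0.06],"spin": 0,"gripper": 1}
  ]
}}

```text
t: 44.08
tool_pos: [0.6456, 0.1689, 0.14]
tool_rot: [-2.521, -1.869, 0.01]
contact_force: [0.3, -0.7, 0.3]
opening: 0.0855
grip_force: 0.0
```

Call:
{"fn": "arm_command", "kwargs": {
  "increments": [
    {"slide": [-0.01,0,-0.04],"spin": 0,"gripper": 1},
    {"slide": [-0.02,0,-0.08],"spin": 0,"gripper": 1},
    {"slide": [-0.03,0,-0.12],"spin": 0,"gripper": 1},
    {"slide": [-0.04,0,-0.16],"spin": 0,"gripper": 1},
    {"slide": [-0.05,0,-0.2],"spin": 0,"gripper": 1},
    {"slide": [-0.05,0,-0.2],"spin": 0,"gripper": 1},
    {"slide": [-0.05,0,-0.2],"spin": 0,"gripper": 1},
    {"slide": [-0.05,0,-0.2],"spin": 0,"gripper": 1}
  ]
}}

```text
t: 44.75
tool_pos: [0.633, 0.1214, 0.3425]
tool_rot: [-2.524, -1.871, 0.0]
contact_force: [-0.0, -1.0, -0.9]
opening: 0.0855
grip_force: 0.0
```

```bash
python3 - <<'E'
from h import *
s=snap("wrist","pics/w21.png"); o=s["o"]; print(o["t"],o["tool_pos"],o["tool_rot"],o["opening"])
cv2.imwrite("pics/w21b.png",cv2.resize(s["f"][:,:,::-1],(800,600),interpolation=cv2.INTER_CUBIC))
print("expected scanner px",np.array(proj(s,[.6484,.1685,.037]))*1.5625,"handle at 0 px",np.array(proj(s,[.4743+.080*.214,.1328+.997*.214,.096]))*1.5625)
E
```

```text
44.75 [0.63301314 0.1213774  0.34248432] [-2.52354132e+00 -1.87076590e+00  3.77666513e-04] 0.08554633106167382
expected scanner px [403.51573223 182.12677374] handle at 0 px [ 20.46834186 -52.56519694]
```

View pics/w21b.png

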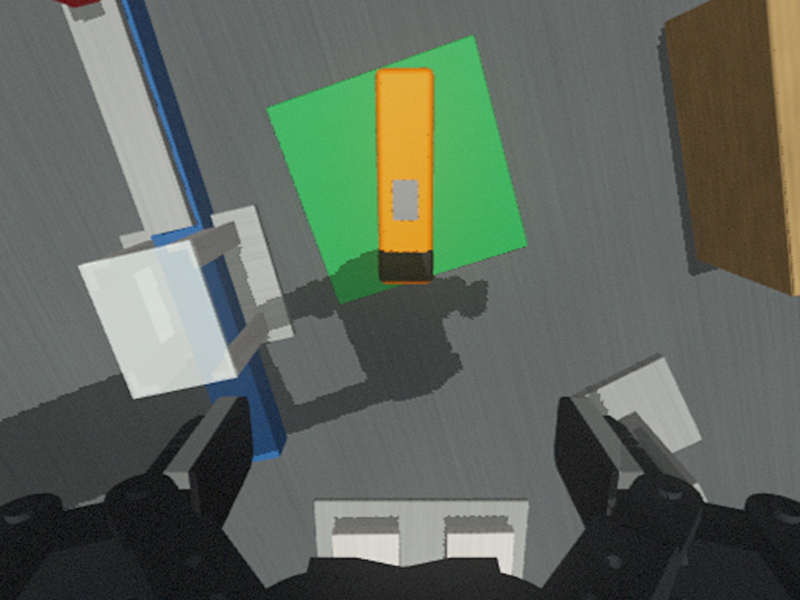

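The scanner lies on the mat's middle at (405,175), the magazine is empty and the stand has not moved. Handing in.

```bash
python3 -c "
from station import order; print(order.finish_job())"
```

```text
the job is handed in; nothing more can be done
None
```

I handed the job in at about 45 s. All three plates lie on their own rests within about 2 mm, the slide is fully back, and the scanner was held on the label for 2.7 s, then laid back on the middle of its mat; no score came back.

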